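# Get the oil bottle out from among the sample tubes

## Task

The little brown oil bottle is hemmed in by the three sample tubes on the round white stand: first move all three tubes aside, standing upright on the metal tray, then set the oil bottle upright on the cork coaster, well inside its edge, while the tubes wait on the tray. After that put each tube back upright in the middle of the stand's spot that has the colour of its cap. Let nothing fall over, and leave the glass beaker where it stands.

Things in the scene. Friction and masses are not known exactly. Their poses are not given: they have to be found in the camera images.
- tube_blue: clear self-standing sample tube with a blue screw cap and a little pink filling, 114 mm tall, about 30 g; body 28 mm in diameter, cap 34 mm in diameter over the top 14 mm. Origin: centre of its underside; z up along the tube. At the start it stands on the spot of its colour
- tube_red: clear self-standing sample tube with a red screw cap and a little yellowish filling, 114 mm tall, about 30 g; body 28 mm in diameter, cap 34 mm in diameter over the top 14 mm. Origin: centre of its underside; z up along the tube. At the start it stands on the spot of its colour
- tube_green: clear self-standing sample tube with a green screw cap and a little pale blue filling, 114 mm tall, about 30 g; body 28 mm in diameter, cap 34 mm in diameter over the top 14 mm. Origin: centre of its underside; z up along the tube. At the start it stands on the spot of its colour
- oil_bottle: small brown bottle with a black cap, 58 mm tall; body 24 mm in diameter and about 46 mm high, cap 18 mm in diameter. Origin: centre of its underside; z up. At the start it stands in the middle of the round stand, with the three taller tubes close round it, so that a hand cannot get down to it
- spot_blue: blue colour spot, 46 mm in diameter, flat on the top of a fixed white round stand (136 mm in diameter, 8 mm high). The three spots lie 40 mm from the middle of the stand, 120 degrees apart, their colours in any order. Origin: centre of the spot on the stand's top, so 8 mm above the worktop; z up
- spot_red: red colour spot, 46 mm in diameter, flat on the top of a fixed white round stand (136 mm in diameter, 8 mm high). The three spots lie 40 mm from the middle of the stand, 120 degrees apart, their colours in any order. Origin: centre of the spot on the stand's top, so 8 mm above the worktop; z up
- spot_green: green colour spot, 46 mm in diameter, flat on the top of a fixed white round stand (136 mm in diameter, 8 mm high). The three spots lie 40 mm from the middle of the stand, 120 degrees apart, their colours in any order. Origin: centre of the spot on the stand's top, so 8 mm above the worktop; z up
- tray: fixed shallow metal tray, 84 mm (its x) by 220 mm (its y) by 10 mm high outside, walls 4 mm thick round the edge, floor 4 mm thick, with room for three tubes side by side along its y. Origin: centre of its underside, on the worktop; z up
- coaster: fixed round cork coaster, 60 mm in diameter, 3 mm thick. Origin: centre of its underside, on the worktop; z up. It lies on the strip of worktop at the left before a big fixed centrifuge, 0.25 m high with its lid open, that covers y from -0.15 to 0.29 m behind x = 0.47 m: carry things round its front
- beaker: empty glass beaker, 54 mm in diameter, 70 mm tall, standing loose on the worktop between the tray and the coaster; a bystander to be left alone. Origin: centre of its underside; z up

How it is judged (in metres and radians):
On the way, in this order (a step that is already met when the one before it is completed fails the run):
1. all three tubes stand released on the metal tray, the oil bottle still on the stand (linear speed of each of tube_blue, tube_red, tube_green below 0.03 m/s and contact force between the fingers and tube_blue below 0.1 N and angle between each of tube_blue, tube_red, tube_green's own z axis and vertical below 0.12 rad and x of tube_blue in the frame of tray between -0.042 and 0.042 m and y of tube_blue in the frame of tray between -0.11 and 0.11 m and height (world z) of tube_blue between -0.002 and 0.015 m and contact force between the fingers and tube_red below 0.1 N and x of tube_red in the frame of tray between -0.042 and 0.042 m and y of tube_red in the frame of tray between -0.11 and 0.11 m and height (world z) of tube_red between -0.002 and 0.015 m and contact force between the fingers and tube_green below 0.1 N and x of tube_green in the frame of tray between -0.042 and 0.042 m and y of tube_green in the frame of tray between -0.11 and 0.11 m and height (world z) of tube_green between -0.002 and 0.015 m and distance of oil_bottle from where it was at the start of the episode below 0.03 m), for 0.2 s.
2. the oil bottle stands released on the cork coaster, the three tubes still on the tray (linear speed of each of tube_blue, tube_red, tube_green, oil_bottle below 0.03 m/s and contact force between the fingers and tube_blue below 0.1 N and angle between each of tube_blue, tube_red, tube_green, oil_bottle's own z axis and vertical below 0.12 rad and x of tube_blue in the frame of tray between -0.042 and 0.042 m and y of tube_blue in the frame of tray between -0.11 and 0.11 m and height (world z) of tube_blue between -0.002 and 0.015 m and contact force between the fingers and tube_red below 0.1 N and x of tube_red in the frame of tray between -0.042 and 0.042 m and y of tube_red in the frame of tray between -0.11 and 0.11 m and height (world z) of tube_red between -0.002 and 0.015 m and contact force between the fingers and tube_green below 0.1 N and x of tube_green in the frame of tray between -0.042 and 0.042 m and y of tube_green in the frame of tray between -0.11 and 0.11 m and height (world z) of tube_green between -0.002 and 0.015 m and contact force between the fingers and oil_bottle below 0.1 N and horizontal distance between oil_bottle and coaster below 0.018 m and height (world z) of oil_bottle between 0 and 0.008 m), for 0.2 s.
At the end, for the whole second after the job is handed in: Each tube upright, released, at rest on the stand, within 12 mm of the centre of its cap colour's spot; the oil bottle upright, released, at rest on the coaster within 18 mm of its centre (whole foot on the cork); upright means within 0.12 rad; beaker upright, within 25 mm of its start (linear speed of each of tube_blue, tube_red, tube_green, oil_bottle below 0.03 m/s and contact force between the fingers and tube_blue below 0.1 N and angle between each of tube_blue, tube_red, tube_green, oil_bottle's own z axis and vertical below 0.12 rad and horizontal distance between tube_blue and spot_blue below 0.012 m and height (world z) of tube_blue between 0.004 and 0.014 m and contact force between the fingers and tube_red below 0.1 N and horizontal distance between tube_red and spot_red below 0.012 m and height (world z) of tube_red between 0.004 and 0.014 m and contact force between the fingers and tube_green below 0.1 N and horizontal distance between tube_green and spot_green below 0.012 m and height (world z) of tube_green between 0.004 and 0.014 m and contact force between the fingers and oil_bottle below 0.1 N and horizontal distance between oil_bottle and coaster below 0.018 m and height (world z) of oil_bottle between 0 and 0.008 m and distance of beaker from where it was at the start of the episode below 0.025 m and angle between beaker's own z axis and vertical below 0.15 rad); the robot touches nothing.
It fails at once if a tube, the oil bottle or the beaker is tipped over (more than 0.7 rad) (angle between any of tube_blue, tube_red, tube_green, oil_bottle, beaker's own z axis and vertical above 0.7 rad).
It fails at once if the beaker is pushed or carried more than 40 mm (distance of beaker from where it was at the start of the episode above 0.04 m).
It also fails if it takes over 139 s, if anything falls off the work surface, if the arm or the gripper's body presses on something with over 40 N, if the wrist force passes 120 N, or if a joint passes its speed limit or range.

## Robot

A 7-joint arm with a two-finger parallel gripper is mounted at the origin on a cart in front of the work surface, level with it; the furniture and walls round the work are solid. World frame = base frame: x ahead of the robot, y to its left, z up, the work surface at z = 0. Lengths are in mm, angles in rad, forces in N, time in s.
With the tool pointing down it reaches from about 425 to 875 mm from the base axis. Payload 4.7 kg.
Tool frame: the origin (TCP) lies midway between the tips of the shut fingers; the grasp point (between the pads) lies 19 mm behind it (r.grasp_offset is the distance from the TCP to the grasp point, in mm); y points along the fingers, x is the direction in which the jaws open and shut, and the axes are right-handed (so a half turn about y gives the same grasp; the last joint's range is limited). The gripper opens to 87 mm and grips with 3 to 60 N. Pads are 19 mm wide; open, the fingers measure 117 mm over their backs; the gripper's body (75 mm by 190 mm) begins 51 mm behind the grasp point.
Start: joints at [-1.26, 0.321, -0.07, 1.45, 0.023, 1.371, -0.057], TCP at [190.127, 621.592, 222.587] pointing down, gripper open.
Joint ranges: [-2.86, 2.86], [-0.3, 2.09], [-1.38, 1.24], [0.06, 2.45], [-1.56, 4.7], [0.09, 2.05], [-2.69, 2.69]. Speed limits (rad/s): [2.57, 2.57, 3.14, 3.14, 3.14, 3.14, 3.14].

## Interface

Orientations are given as a unit quaternion [x, y, z, w].
In Python, from workcell import r gives the robot as it stands.
- The arm moves only by the shell command python3 -m handwheel 'ROWS' [FORCE]. ROWS is text: rows parted by semicolons, each of 7 numbers parted by spaces: the turn, a rotation vector about the tool's x, y, z in rad, then the shift along the tool's x, y, z in mm, then the finger opening in mm, from 0 to 87. A call has 1 to 8 rows; each row shifts and turns the commanded pose from where the row before left it, along the tool's axes as they then stand; what a row does not reach is not made up. A row lasts 1/12 s, in which the tool goes at most 41.7 mm and 7.16 degrees, less where a joint would pass 70% of its speed; a pose out of reach is approached as far as the arm can. A call with a gripper value outside its range is refused whole. The fingers move at their own pace and stop on an object; FORCE is the grip in N (left out, the last holds). Time passes only in rows, so rows that do not move let the fingers close. It gives the time, the measured TCP pose, the force and the opening at its end, in the units of the state.
- r.sense(): the state, without advancing time (a new reading comes with each control period).
- r.camera(name): name is "scene" or "top" or "wrist"; returns the picture (480x640x3 uint8, red, green, blue); there is no depth.
- r.calibration(name): a dict with "K" (3x3 intrinsics, pixels), "cam_to_world" (4x4, takes a point from camera to world coordinates). Camera axes: x right, y down, z forward; pixel columns grow to the right and rows downward; lengths in mm; the calibration is good to about 2 mm. The wrist camera is an equidistant fisheye: a pixel r from the principal point sees the ray r / f radians off the axis. A picture is of the moment at which its call begins: read the wrist's pose just before it. calibration takes no time and is no camera call; for the wrist camera it gives the pose at the moment of the call.
- r.sign_off(): hands the job in, once; it reports no verdict.
The state is a dict: "t": time; "joints": joint angles; "qvel": joint speeds; "tau": joint torques, N m; "tool_pos": TCP position; "tcp_rot": TCP orientation; "wrist_force": force on the tool from outside, world axes, zero at the start; "wrist_torque": the same for the moment, N m; "finger_gap": finger opening in mm.
Only numpy, scipy, OpenCV 4.12 (cv2) and the standard library are available. Lean on these libraries where they do the work, as an engineer would, in place of code of your own. Each camera call takes 0.05 s, during which the arm holds its last target.

## Working session

There is one attempt and no reset: what is moved stays moved. The work goes in short steps, Python scripts to look and compute and a shell command to move; the robot and the scene stay as the last step left them, time stands still between calls to the robot, and variables do not carry over. Pictures are saved under pics/ and viewed, and the job is handed in when it is done.

```bash
ls; mkdir -p pics
python3 - <<'E'
from workcell import r
import cv2
print(r.sense())
for n in ("scene","top","wrist"):
    c=r.calibration(n); print(n,c)
    cv2.imwrite(f"pics/{n}0.png",r.camera(n)[:,:,::-1])
E
```

```text
pics
{'t': 0.0, 'joints': array([-1.25990888,  0.32181458, -0.07008155,  1.45166901,  0.02262214,
        1.37081082, -0.05688252]), 'qvel': array([-0.00086662, -0.00116997,  0.00057571, -0.00180369,  0.00244206,
       -0.00061994, -0.00104283]), 'tau': array([ 2.49909465e-05, -4.91291821e+01, -4.04321887e-01, -3.12515116e+01,
       -6.40980061e-02,  4.40289569e-02,  1.86002562e-04]), 'tool_pos': array([189.98723654, 621.03290176, 221.46998099]), 'tcp_rot': array([ 0.56885561,  0.42007637, -0.42111142, -0.56798267]), 'wrist_force': array([ 0.11192921,  0.2230884 , -0.51491261]), 'wrist_torque': array([ 0.03579984, -0.01303721, -0.03993856]), 'finger_gap': 87.11251303940759}
scene {'K': array([[481.39593769,   0.        , 323.39366584],
       [  0.        , 481.39593769, 237.73190442],
       [  0.        ,   0.        ,   1.        ]]), 'cam_to_world': array([[ 7.41362351e-01,  4.48989316e-01, -4.98788992e-01,
         1.01912859e+03],
       [ 6.71057222e-01, -5.04822952e-01,  5.42988022e-01,
        -5.74051873e+02],
       [-8.00431058e-03, -7.37266832e-01, -6.75554254e-01,
   
[... 457 characters left out ...]
1],
       [-6.72904104e-03, -1.62454103e-01, -9.86693156e-01,
         1.34138081e+03],
       [ 0.00000000e+00,  0.00000000e+00,  0.00000000e+00,
         1.00000000e+00]])}
wrist {'K': array([[371.64829954,   0.        , 327.3157208 ],
       [  0.        , 371.64829954, 238.20775443],
       [  0.        ,   0.        ,   1.        ]]), 'cam_to_world': array([[ 2.91666703e-01,  9.24764386e-01,  2.44420468e-01,
         1.23368161e+02],
       [ 9.56518320e-01, -2.81502431e-01, -7.63484438e-02,
         6.42484867e+02],
       [-1.79936564e-03,  2.56060955e-01, -9.66658962e-01,
         3.83094122e+02],
       [ 0.00000000e+00,  0.00000000e+00,  0.00000000e+00,
         1.00000000e+00]])}
```

View pics/scene0.png

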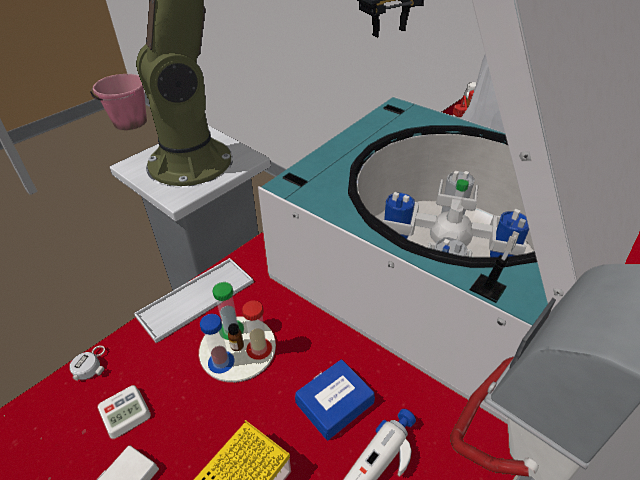

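View pics/top0.png

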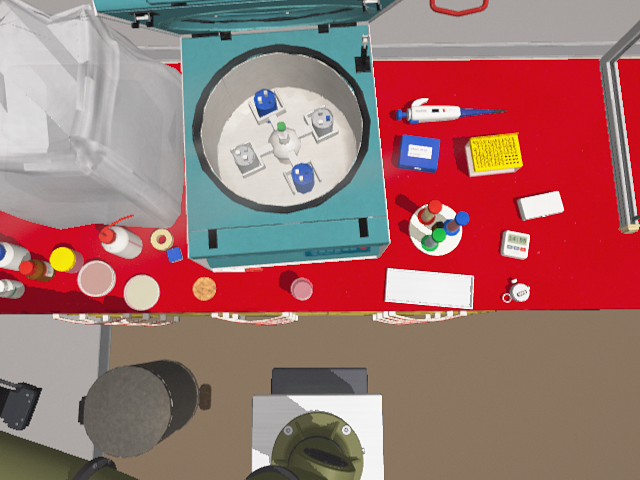

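View pics/wrist0.png

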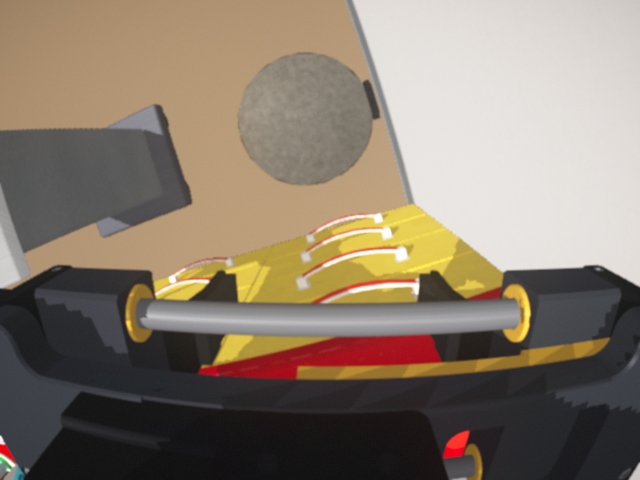

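Run:
```python
from workcell import r
from scipy.spatial.transform import Rotation as R
s=r.sense(); print(R.from_quat(s['tcp_rot']).as_matrix().round(3), r.grasp_offset, s['t'])
```

```text
[[ 0.292 -0.    -0.956]
 [ 0.956 -0.001  0.292]
 [-0.001 -1.    -0.   ]] 18.700000000000003 0.15
```

Run:
```python
import cv2
t=cv2.imread('pics/top0.png'); s=cv2.imread('pics/scene0.png')
a=cv2.resize(t[190:320,380:500],None,fx=5,fy=5,interpolation=cv2.INTER_CUBIC)[:600]
cv2.imwrite('pics/a.png',a[:600])
b=cv2.resize(t[265:315,180:330],None,fx=5,fy=5,interpolation=cv2.INTER_CUBIC);cv2.imwrite('pics/b.png',b)
c=cv2.resize(s[255:390,130:290],None,fx=4,fy=4,interpolation=cv2.INTER_CUBIC);cv2.imwrite('pics/c.png',c)
```

```text
(no output)
```

View pics/a.png

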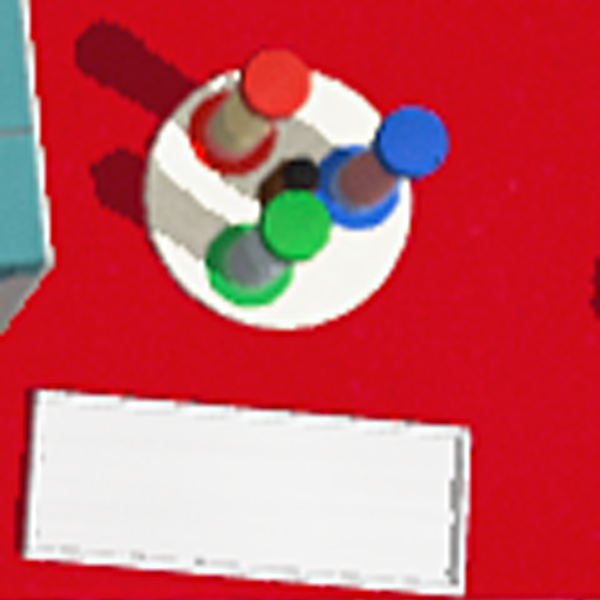

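View pics/b.png

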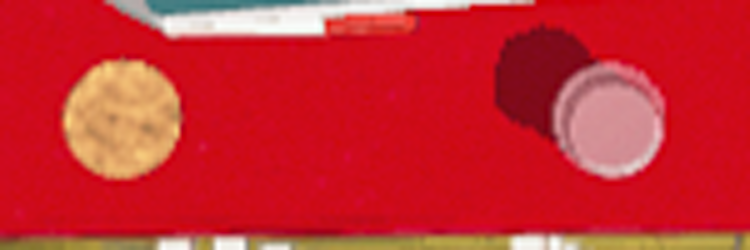

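View pics/c.png

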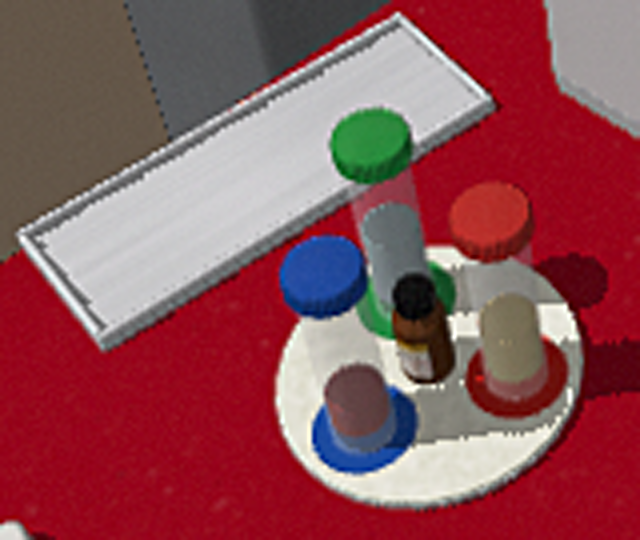

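```bash
cat > h.py <<'E'
import numpy as np, cv2
from workcell import r
from scipy.spatial.transform import Rotation as R
def ray(name,px,cal=None):
    c=cal or r.calibration(name); K=c['K'];T=c['cam_to_world']
    d=np.linalg.solve(K,[px[0],px[1],1.]); d=T[:3,:3]@d
    return T[:3,3],d/np.linalg.norm(d)
def cast(name,px,z):
    o,d=ray(name,px); return (o+d*(z-o[2])/d[2]).round(1)
def proj(name,p):
    c=r.calibration(name);T=c['cam_to_world']
    q=T[:3,:3].T@(np.array(p)-T[:3,3]); q=c['K']@(q/q[2]); return q[:2]
def comp(mask,minA=8):
    n,l,st,ce=cv2.connectedComponentsWithStats(mask.astype(np.uint8))
    return [(st[i][4],ce[i].round(2),st[i][:4]) for i in range(1,n) if st[i][4]>=minA]
E
python3 - <<'E'
from h import *
o=lambda x,y:((x+.5)/5-.5+380,(y+.5)/5-.5+190)
for n,p,z in [('red cap',(277,83),122),('blue cap',(412,142),122),('green cap',(296,225),122),('stand',(279,197),8),('sred',(233,132),8),('sblue',(358,187),8),('sgreen',(250,264),8),('t1',(36,390),10),('t2',(469,427),10),('t3',(464,594),10),('t4',(24,555),10)]:
    print(n,cast('top',o(*p),z))
o=lambda x,y:((x+.5)/5-.5+180,(y+.5)/5-.5+265)
print('coaster',cast('top',o(122,119),3),'beaker rim',cast('top',o(609,120),70),cast('top',o(613,123),2))
t=cv2.cvtColor(cv2.imread('pics/top0.png'),cv2.COLOR_BGR2HSV).astype(int); H,S,V=t[...,0],t[...,1],t[...,2]
reg=np.zeros(H.shape,bool); reg[195:260,400:480]=1
for nm,m in (('blue',(abs(H-110)<12)&(S>150)),('green',(abs(H-65)<15)&(S>120)),('white',(S<60)&(V>100))):
    print(nm,[c for c in comp(m&reg,20)])
s=cv2.cvtColor(cv2.imread('pics/scene0.png'),cv2.COLOR_BGR2HSV).astype(int); H,S,V=s[...,0],s[...,1],s[...,2]
# scene-cam cap tops: from crop x4, off (130,255)
o=lambda x,y:((x+.5)/4-.5+130,(y+.5)/4-.5+255)
for n,p,z in [('red cap',(491,211),122),('blue cap',(324,264),122),('green cap',(372,137),122),('oilcap',(414,287),66),('sblue',(365,428),8)]:
    print(n,cast('scene',o(*p),z))
for n,p in (('stand in scene',(430,379)),):
    print(n,cast('scene',o(*p),8))
E
```

```text
red cap [ 594.3 -284.5  122. ]
blue cap [ 565.2 -346.9  122. ]
green cap [ 525.9 -290.5  122. ]
stand [ 561.5 -308.     8. ]
sred [ 595.8 -285.8    8. ]
sblue [ 566.4 -348.8    8. ]
sgreen [ 526.7 -291.7    8. ]
t1 [ 462.4 -180.2   10. ]
t2 [ 441.8 -398.5   10. ]
t3 [ 357.9 -391.4   10. ]
t4 [ 379.  -171.8   10. ]
coaster [413.7 284.4   3. ] beaker rim [405.9  34.2  70. ] [409.9  34.9   2. ]
blue [(np.int32(147), array([461.61, 218.16]), array([455, 212,  14,  13], dtype=int32)), (np.int32(75), array([449.21, 228.76]), array([443, 219,  16,  17], dtype=int32))]
green [(np.int32(157), array([438.41, 234.64]), array([432, 228,  14,  14], dtype=int32)), (np.int32(89), array([427.25, 244.11]), array([421, 235,  17,  16], dtype=int32))]
white [(np.int32(1096), array([433.74, 231.41]), array([409, 204,  53,  52], dtype=int32)), (np.int32(75), array([430.35, 241.91]), array([426, 236,  11,  11], dtype=int32))]
red cap [ 594.  -283.7  122. ]
blue cap [ 564.8 -345.9  122. ]
green cap [ 526.5 -290.5  122. ]
oilcap [ 561.7 -306.9   66. ]
sblue [ 564.7 -347.2    8. ]
stand in scene [ 566.4 -311.7    8. ]
```

The top view puts the tubes at about red (594,-284), blue (565,-347), green (526,-290.5). The oil bottle is at (562,-307), the tray centre at (410,-285) turned by about -5.4°, the coaster at (414,284) and the beaker at (406,34). The scene camera gives the same positions to about 1 mm for the tubes and the oil bottle. I'll turn the tool so tool x = +Y and z = -X, lift, and swing over.

```bash
python3 -m handwheel '0 -0.0988 0 0 -30 0 50; 0 -0.0988 0 0 -30 0 50; 0 -0.0988 0 0 -20 0 50; 0 0 0 0 0 0 50' 15
python3 - <<'E'
from h import *
s=r.sense();print(R.from_quat(s['tcp_rot']).as_matrix().round(3),s['tool_pos'],s['joints'].round(2))
E
```

```text
t: 0.48
tool_pos: [190.6, 623.5, 308.0]
tcp_rot: [0.498, 0.503, -0.498, -0.501]
wrist_force: [-0.2, -0.1, 0.8]
finger_gap: 68.1
[[-0.003  0.002 -1.   ]
 [ 1.     0.008 -0.003]
 [ 0.008 -1.    -0.002]] [190.55307928 623.47361076 308.01974797] [-1.23  0.3  -0.11  1.31  0.03  1.52  0.24]
```

```bash
python3 -m handwheel '0 0 0 -33 0 -18 50; 0 0 0 -33 0 -18 50; 0 0 0 -33 0 -18 50; 0 0 0 -33 0 -18 50; 0 0 0 -33 0 -18 50; 0 0 0 -33 0 -18 50; 0 0 0 -33 0 -18 50; 0 0 0 -33 0 -18 50'; python3 -m handwheel '0 0 0 -36 0 -16 50; 0 0 0 -36 0 -16 50; 0 0 0 -36 0 -12 50; 0 0 0 -36 0 -12 50; 0 0 0 -36 0 -12 50; 0 0 0 -36 0 -12 50; 0 0 0 -36 0 -8 50; 0 0 0 -36 0 -8 50'
python3 - <<'E'
from h import *
s=r.sense();print(s['tool_pos'],s['joints'].round(2))
E
```

```text
t: 1.15
tool_pos: [334.4, 355.5, 301.8]
tcp_rot: [-0.5, -0.499, 0.5, 0.5]
wrist_force: [1.2, 0.2, 0.3]
finger_gap: 49.9
t: 1.82
tool_pos: [429.7, 67.5, 301.9]
tcp_rot: [-0.5, -0.5, 0.5, 0.501]
wrist_force: [0.4, 0.8, 0.1]
finger_gap: 50.0
[429.72742578  67.50044046 301.88241307] [-0.7  -0.2   0.41  1.83  0.08  1.5   1.27]
```

```bash
python3 -m handwheel '0 0 0 -36 0 -2 50; 0 0 0 -36 0 -2 50; 0 0 0 -36 0 -2 50; 0 0 0 -36 0 -4 50; 0 0 0 -36 0 -10 50; 0 0 0 -36 0 -12 50; 0 0 0 -36 0 -15 50; 0 0 0 -36 0 -15 50'; python3 -m handwheel '0 0 0 -36 10 -17 50; 0 0 0 -34 20 -17 50; 0 0 0 0 30 0 50; 0 0 0 0 0 0 50; 0 0 0 0 0 0 50'
python3 - <<'E'
from h import *
s=r.sense();print(s['tool_pos'],s['joints'].round(2))
cv2.imwrite('pics/w1.png',r.camera('wrist')[:,:,::-1])
E
```

```text
t: 2.48
tool_pos: [491.7, -220.2, 302.5]
tcp_rot: [0.5, 0.5, -0.499, -0.5]
wrist_force: [0.8, -0.2, 0.6]
finger_gap: 50.0
t: 2.9
tool_pos: [524.0, -286.8, 241.2]
tcp_rot: [-0.499, -0.499, 0.5, 0.502]
wrist_force: [-0.4, 0.6, 1.3]
finger_gap: 50.1
[ 524.02945316 -286.79581167  241.17090179] [-0.32  0.28  0.94  1.58 -0.23  1.4   2.22]
```

View pics/w1.png

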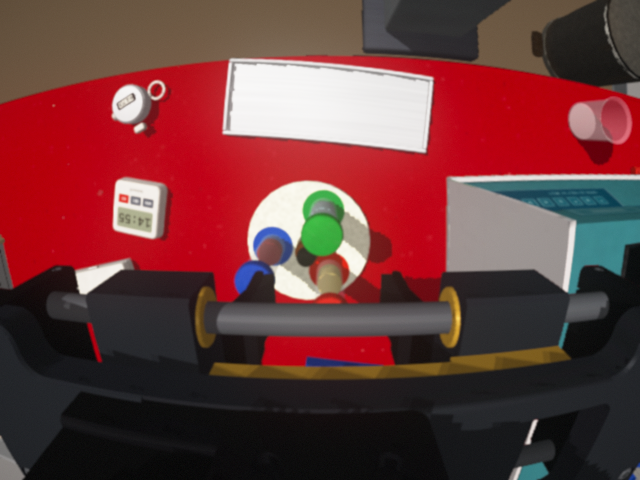

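```bash
python3 -m handwheel '0 0.1208 0 0 0 0 50; 0 0.1208 0 0 0 0 50; 0 0.1208 0 0 0 0 50; 0 0.1208 0 0 0 0 50; 0 0.1208 0 0 0 0 50; 0 0.1208 0 0 0 0 50; 0 0.1208 0 0 0 0 50'; python3 -m handwheel '0 0.1208 0 0 0 0 50; 0 0.1208 0 0 0 0 50; 0 0.1208 0 0 0 0 50; 0 0.1208 0 0 0 0 50; 0 0.1208 0 0 0 0 50; 0 0.1208 0 0 0 0 50; 0 0 0 0 0 0 50; 0 0 0 0 0 0 50';  python3 - <<'E'
from h import *
s=r.sense();print(R.from_quat(s['tcp_rot']).as_matrix().round(3),s['tool_pos'],s['joints'].round(2))
cv2.imwrite('pics/w2.png',r.camera('wrist')[:,:,::-1])
E
```

```text
t: 3.53
tool_pos: [526.5, -286.2, 246.0]
tcp_rot: [0.662, 0.252, -0.248, -0.661]
wrist_force: [0.5, 0.3, -0.0]
finger_gap: 50.0
t: 4.2
tool_pos: [526.2, -286.5, 245.1]
tcp_rot: [-0.707, -0.003, 0.001, 0.708]
wrist_force: [0.8, -0.5, 0.8]
finger_gap: 49.9
[[ 1.     0.004 -0.005]
 [ 0.005  0.001  1.   ]
 [ 0.004 -1.     0.001]] [ 526.24029542 -286.54313088  245.05255862] [-0.48  0.37  1.19  1.58 -0.35  1.42  0.75]
```

View pics/w2.png

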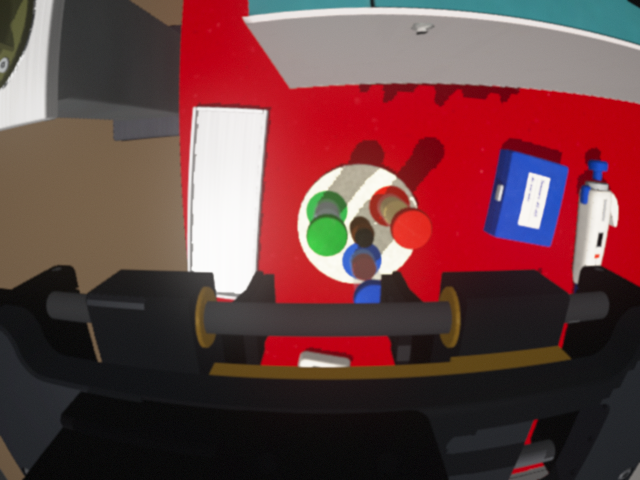

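```bash
python3 -m handwheel '0 0 0 0 30 -2 50; 0 0 0 0 30 -2 50; 0 0 0 0 25 0 50; 0 0 0 0 15 0 50; 0 0 0 0 0 0 50; 0 0 0 0 0 0 50';  python3 - <<'E'
from h import *
for i in range(3):
    s=r.sense();print(s['tool_pos'],s['joints'].round(2)); r.camera('top')
s=r.sense();print(s['tool_pos'],s['joints'].round(2))
E
```

```text
t: 4.75
tool_pos: [525.3, -291.1, 143.4]
tcp_rot: [-0.707, -0.001, 0.001, 0.707]
wrist_force: [0.1, 0.1, 0.4]
finger_gap: 50.3
[ 525.309744   -291.0720179   143.42651166] [-0.41  0.46  1.12  1.71 -0.43  1.25  0.81]
[ 525.93790383 -291.69779471  144.43099115] [-0.41  0.46  1.12  1.71 -0.43  1.25  0.81]
[ 526.20154363 -292.00112713  144.87918006] [-0.41  0.46  1.12  1.71 -0.43  1.25  0.81]
[ 526.29030341 -292.08777851  145.00284763] [-0.41  0.46  1.12  1.71 -0.43  1.25  0.81]
```

```bash
python3 -m handwheel '0 0 0 0 20 1.5 50; 0 0 0 0 20 0 50; 0 0 0 0 20 0 50; 0 0 0 0 12 0 50; 0 0 0 0 0 0 50; 0 0 0 0 0 0 50'
python3 - <<'E'
from h import *
cv2.imwrite('pics/s1.png',r.camera('scene')[200:400,100:340,::-1].repeat(3,0).repeat(3,1))
E
```

```text
t: 5.4
tool_pos: [525.6, -290.3, 71.8]
tcp_rot: [0.707, 0.0, 0.0, -0.707]
wrist_force: [0.4, 0.0, 0.2]
finger_gap: 50.2
```

View pics/s1.png

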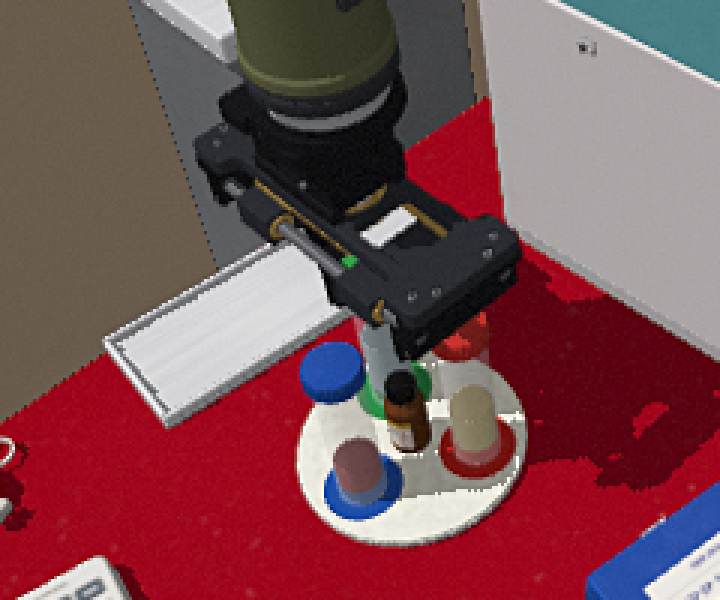

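```bash
python3 -m handwheel '0 0 0 0 0 0 20; 0 0 0 0 0 0 20; 0 0 0 0 0 0 20; 0 0 0 0 0 0 20; 0 0 0 0 0 0 20; 0 0 0 0 0 0 20; 0 0 0 0 0 0 20; 0 0 0 0 0 0 20' 12; python3 -m handwheel '0 0 0 0 -15 0 20; 0 0 0 0 -25 0 20; 0 0 0 0 -30 0 20; 0 0 0 0 0 0 20; 0 0 0 0 0 0 20; 0 0 0 0 0 0 20; 0 0 0 0 0 0 20'
python3 - <<'E'
from h import *
cv2.imwrite('pics/s2.png',r.camera('scene')[180:380,100:340,::-1].repeat(3,0).repeat(3,1))
E
```

```text
t: 6.12
tool_pos: [525.8, -290.3, 71.8]
tcp_rot: [0.707, 0.0, 0.0, -0.707]
wrist_force: [0.2, 0.9, 4.8]
finger_gap: 32.3
t: 6.7
tool_pos: [524.6, -289.3, 140.2]
tcp_rot: [-0.707, 0.001, 0.001, 0.708]
wrist_force: [-0.4, -0.1, -0.8]
finger_gap: 32.5
```

View pics/s2.png

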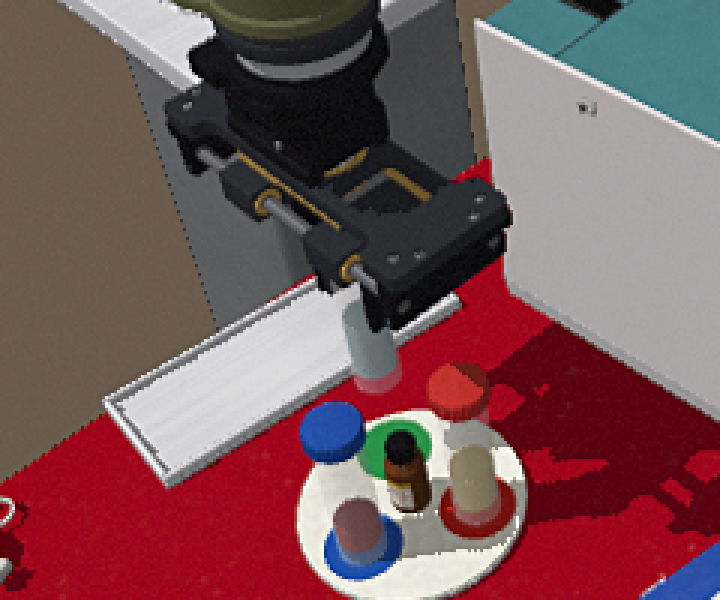

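```bash
python3 -m handwheel '0 0 0 -20 0 10 20; 0 0 0 -30 0 16 20; 0 0 0 -30 0 16 20; 0 0 0 -20 0 12 20; 0 0 0 -9 0 4.6 20; 0 0 0 0 0 0 20; 0 0 0 0 0 0 20'
python3 - <<'E'
from h import *
r.camera('top');s=r.sense();print(s['tool_pos'],s['joints'].round(2))
cv2.imwrite('pics/s3.png',r.camera('scene')[180:380,100:340,::-1].repeat(3,0).repeat(3,1))
E
```

```text
t: 7.33
tool_pos: [416.5, -230.4, 141.0]
tcp_rot: [-0.706, -0.001, 0.0, 0.708]
wrist_force: [-0.3, -0.5, -0.5]
finger_gap: 31.9
[ 416.93094014 -231.15501152  141.24706469] [-0.75 -0.05  1.19  2.    0.05  1.16  0.43]
```

View pics/s3.png

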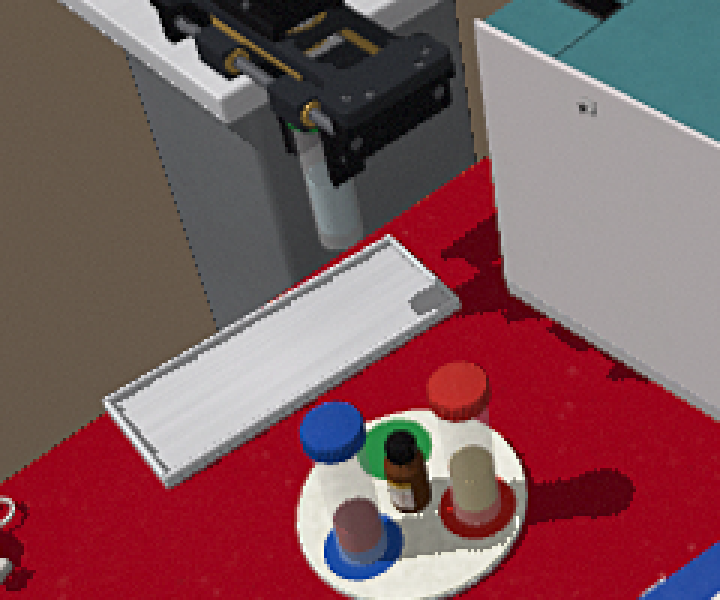

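```bash
python3 -m handwheel '0 0 0 -1 25 0 20; 0 0 0 0 25 0 20; 0 0 0 0 13 0 20; 0 0 0 0 5 0 20; 0 0 0 0 0 0 20; 0 0 0 0 0 0 20; 0 0 0 0 0 0 20';  python3 - <<'E'
from h import *
s=r.sense();print(s['tool_pos'],s['joints'].round(2),s['wrist_force'])
cv2.imwrite('pics/s4.png',r.camera('scene')[180:380,100:340,::-1].repeat(3,0).repeat(3,1))
E
```

```text
t: 8.02
tool_pos: [416.1, -232.3, 74.0]
tcp_rot: [0.708, 0.0, 0.001, -0.707]
wrist_force: [0.2, -0.2, -0.8]
finger_gap: 32.1
[ 416.11819628 -232.29427657   74.03303173] [-0.65  0.15  1.18  2.07 -0.17  1.01  0.62] [ 0.21136285 -0.23790809 -0.83151894]
```

View pics/s4.png

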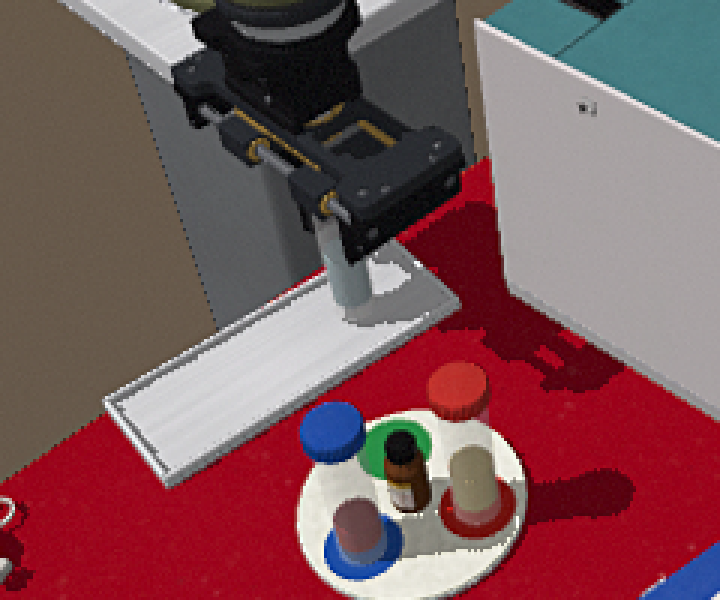

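Pixels around (350,305) in the zoomed crop show the tube just above the tray. I'll go down in small steps and watch the force.

```bash
python3 -m handwheel '0 0 0 0 3 0 20; 0 0 0 0 0 0 20; 0 0 0 0 0 0 20';python3 -m handwheel '0 0 0 0 2 0 20; 0 0 0 0 0 0 20; 0 0 0 0 0 0 20'
```

```text
t: 8.32
tool_pos: [415.5, -231.2, 70.4]
tcp_rot: [-0.707, -0.0, -0.0, 0.707]
wrist_force: [0.7, -0.1, -0.7]
finger_gap: 31.8
t: 8.57
tool_pos: [415.2, -231.3, 68.1]
tcp_rot: [-0.707, -0.0, -0.0, 0.707]
wrist_force: [-0.1, 0.1, 1.1]
finger_gap: 32.3
```

```bash
python3 -m handwheel '0 0 0 0 0.5 0 20; 0 0 0 0 0 0 40; 0 0 0 0 0 0 50; 0 0 0 0 0 0 50; 0 0 0 0 0 0 50; 0 0 0 0 0 0 50;0 0 0 0 0 0 50'; python3 -m handwheel '0 0 0 0 -20 0 50; 0 0 0 0 -30 0 50; 0 0 0 0 -35 0 50; 0 0 0 0 -20 0 50; 0 0 0 0 0 0 50'
python3 - <<'E'
from h import *
cv2.imwrite('pics/s5.png',r.camera('scene')[180:380,100:340,::-1].repeat(3,0).repeat(3,1))
E
```

```text
t: 9.15
tool_pos: [415.3, -231.4, 67.6]
tcp_rot: [-0.707, -0.0, 0.0, 0.707]
wrist_force: [-0.6, -0.2, 0.3]
finger_gap: 49.3
t: 9.57
tool_pos: [418.2, -232.5, 176.8]
tcp_rot: [-0.707, -0.003, -0.003, 0.707]
wrist_force: [0.3, -0.9, 0.1]
finger_gap: 49.9
```

View pics/s5.png

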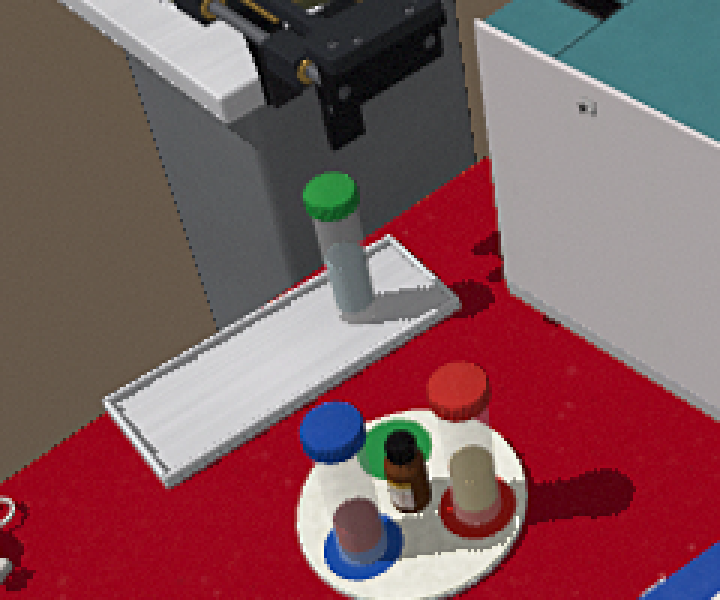

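```bash
python3 -m handwheel '0 0 0 24 0 -19 50; 0 0 0 24 0 -19 50; 0 0 0 24 0 -19 50; 0 0 0 24 0 -19 50; 0 0 0 24 0 -19 50; 0 0 0 24 0 -19 50; 0 0 0 3 0 0 50; 0 0 0 0 0 0 50'; python3 -m handwheel '0 0 0 0 30 0 50; 0 0 0 0 12 0 50; 0 0 0 0 0 0 50; 0 0 0 0 0 0 50; 0 0 0 0 0 0 50'
python3 - <<'E'
from h import *
s=r.sense();print(s['tool_pos'],s['joints'].round(2))
E
```

```text
t: 10.28
tool_pos: [553.3, -340.0, 169.4]
tcp_rot: [-0.707, 0.004, 0.002, 0.708]
wrist_force: [0.5, -0.7, -0.4]
finger_gap: 50.2
t: 10.7
tool_pos: [553.9, -338.5, 131.2]
tcp_rot: [-0.706, 0.001, 0.0, 0.708]
wrist_force: [-0.6, -0.7, 0.7]
finger_gap: 50.1
[ 553.93430414 -338.47528103  131.22160117] [-0.24  0.56  1.02  1.59 -0.49  1.28  0.87]
```

```bash
python3 -m handwheel '0 0 0 11 0 -8.5 50; 0 0 0 0 0 0 50; 0 0 0 0 0 0 50; 0 0 0 0 0 0 50'
python3 - <<'E'
from h import *
cv2.imwrite('pics/s6.png',r.camera('scene')[180:380,100:340,::-1].repeat(3,0).repeat(3,1))
s=r.sense();print(s['tool_pos'],s['joints'].round(2))
E
```

```text
t: 11.03
tool_pos: [564.7, -347.4, 131.0]
tcp_rot: [-0.706, 0.001, 0.0, 0.708]
wrist_force: [0.2, -0.2, 0.4]
finger_gap: 50.0
[ 564.61938946 -347.23659844  130.7420344 ] [-0.2   0.59  1.01  1.56 -0.51  1.29  0.87]
```

View pics/s6.png

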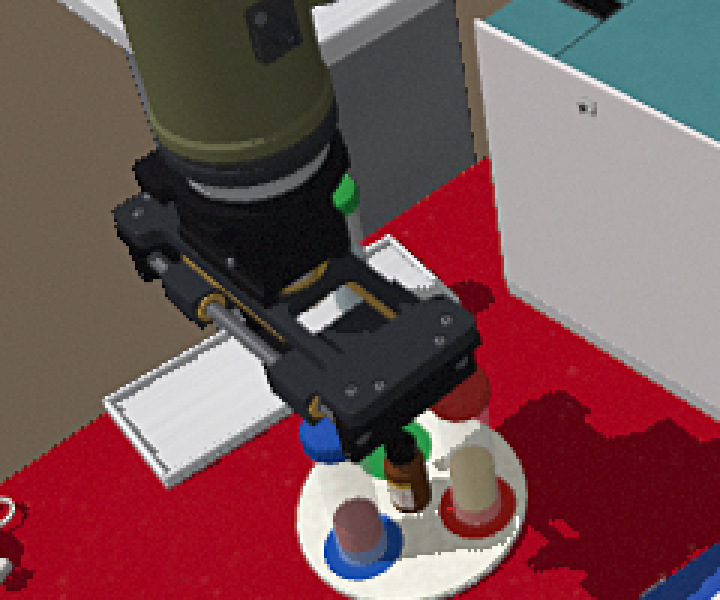

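```bash
python3 -m handwheel '0 0 0 0 20 0 50; 0 0 0 0 20 0 50; 0 0 0 0 16 0 50; 0 0 0 0 9 0 50; 0 0 0 0 0 0 50; 0 0 0 0 0 0 50; 0 0 0 0 0 0 50'; python3 -m handwheel '0 0 0 0 0 0 20; 0 0 0 0 0 0 20; 0 0 0 0 0 0 20; 0 0 0 0 0 0 20; 0 0 0 0 0 0 20; 0 0 0 0 0 0 20; 0 0 0 0 0 0 20; 0 0 0 0 0 0 20' 12
```

```text
t: 11.67
tool_pos: [565.1, -347.8, 66.2]
tcp_rot: [-0.706, 0.001, -0.0, 0.708]
wrist_force: [0.4, -0.2, -0.7]
finger_gap: 49.8
t: 12.33
tool_pos: [565.0, -347.4, 65.6]
tcp_rot: [-0.706, 0.001, 0.0, 0.708]
wrist_force: [-0.4, 0.3, 2.2]
finger_gap: 32.6
```

```bash
python3 -m handwheel '0 0 0 0 -15 0 20; 0 0 0 0 -25 0 20; 0 0 0 0 -30 0 20; 0 0 0 -10 -10 0 20; 0 0 0 -25 0 -2 20; 0 0 0 -25 0 -2 20; 0 0 0 -25 0 -3 20; 0 0 0 -25 0 -3 20'; python3 -m handwheel '0 0 0 -25 0 -3 20; 0 0 0 -17 0 -2 20; 0 0 0 -7 0 0 20; 0 0 0 0 0 0 20; 0 0 0 0 0 0 20; 0 0 0 0 0 0 20'
python3 - <<'E'
from h import *
cv2.imwrite('pics/s7.png',r.camera('scene')[180:380,100:340,::-1].repeat(3,0).repeat(3,1))
s=r.sense();print(s['tool_pos'],s['joints'].round(2))
E
```

```text
t: 13.0
tool_pos: [453.4, -357.3, 145.9]
tcp_rot: [-0.706, 0.002, 0.001, 0.708]
wrist_force: [0.1, 0.5, 0.6]
finger_gap: 32.3
t: 13.5
tool_pos: [407.5, -361.6, 145.9]
tcp_rot: [-0.706, 0.0, 0.001, 0.708]
wrist_force: [0.3, -0.3, 0.6]
finger_gap: 32.1
[ 407.4313693  -361.6872251   145.71641556] [-0.33  0.29  1.17  1.84 -0.28  1.2   0.93]
```

View pics/s7.png

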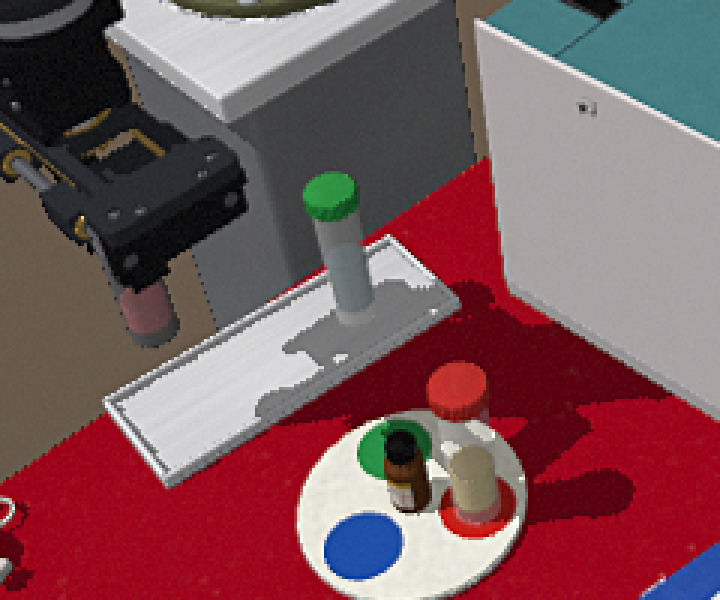

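```bash
python3 -m handwheel '0 0 0 -4 25 -1 20; 0 0 0 0 28 0 20; 0 0 0 0 18 0 20; 0 0 0 0 9 0 20; 0 0 0 0 0 0 20; 0 0 0 0 0 0 20; 0 0 0 0 0 0 20'; python3 -m handwheel '0 0 0 0 2.5 0 20; 0 0 0 0 0 0 20; 0 0 0 0 0 0 20'
```

```text
t: 14.13
tool_pos: [402.5, -363.8, 66.7]
tcp_rot: [-0.707, 0.001, 0.0, 0.708]
wrist_force: [-0.9, -0.4, -0.0]
finger_gap: 32.1
t: 14.38
tool_pos: [402.1, -363.1, 63.6]
tcp_rot: [-0.706, 0.001, 0.0, 0.708]
wrist_force: [0.4, 0.2, 0.0]
finger_gap: 32.3
```

```bash
python3 -m handwheel '0 0 0 0 1.5 0 20; 0 0 0 0 0 0 20; 0 0 0 0 0.7 0 20; 0 0 0 0 0 0 20'; python3 -m handwheel '0 0 0 0 0 0 40; 0 0 0 0 0 0 50; 0 0 0 0 0 0 50; 0 0 0 0 0 0 50; 0 0 0 0 0 0 50;0 0 0 0 0 0 50'; python3 -m handwheel '0 0 0 0 -20 0 50; 0 0 0 0 -30 0 50; 0 0 0 0 -35 0 50; 0 0 0 0 -20 0 50; 0 0 0 0 0 0 50'
python3 - <<'E'
from h import *
cv2.imwrite('pics/s8.png',r.camera('scene')[180:380,100:340,::-1].repeat(3,0).repeat(3,1))
s=r.sense();print(s['tool_pos'],s['joints'].round(2))
E
```

```text
t: 14.72
tool_pos: [402.2, -363.5, 61.5]
tcp_rot: [-0.706, 0.001, 0.0, 0.708]
wrist_force: [0.3, 0.3, 4.4]
finger_gap: 32.1
t: 15.22
tool_pos: [401.5, -362.8, 60.7]
tcp_rot: [-0.706, 0.002, 0.001, 0.708]
wrist_force: [-0.4, -0.4, -0.2]
finger_gap: 49.6
t: 15.63
tool_pos: [403.8, -365.5, 170.1]
tcp_rot: [0.707, 0.001, 0.002, -0.707]
wrist_force: [0.9, -0.7, 0.0]
finger_gap: 50.0
[ 403.14639077 -364.18480755  167.89373495] [-0.34  0.24  1.17  1.82 -0.24  1.23  0.9 ]
```

View pics/s8.png

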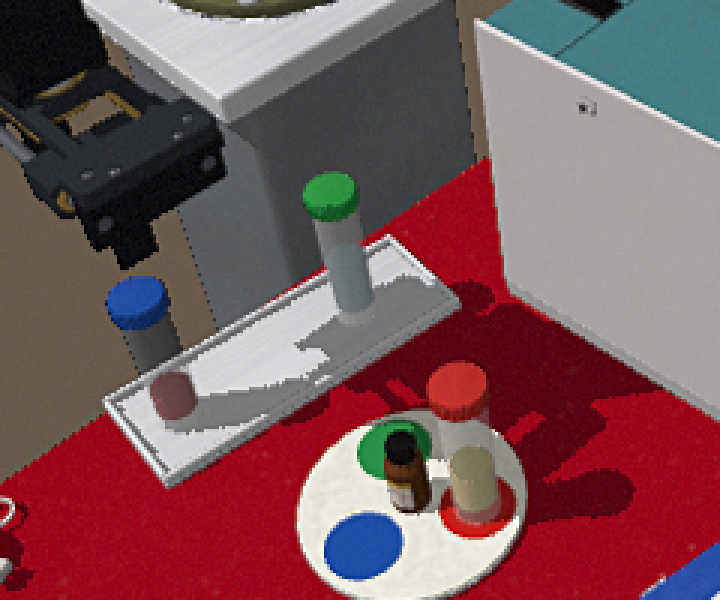

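```bash
python3 -m handwheel '0 0 0 24 0 10 50; 0 0 0 24 0 10 50; 0 0 0 24 0 10 50; 0 0 0 24 0 10 50; 0 0 0 24 0 10 50; 0 0 0 24 0 10 50; 0 0 0 24 0 10 50; 0 0 0 23 0 10 50'; python3 -m handwheel '0 0 0 0 25 0 50; 0 0 0 0 8 0 50; 0 0 0 0 0 0 50; 0 0 0 0 0 0 50; 0 0 0 0 0 0 50'
python3 - <<'E'
from h import *
s=r.sense();print(s['tool_pos'],s['joints'].round(2))
E
```

```text
t: 16.35
tool_pos: [593.5, -282.3, 163.3]
tcp_rot: [-0.706, 0.002, 0.001, 0.709]
wrist_force: [-0.5, -1.0, 0.8]
finger_gap: 49.8
t: 16.77
tool_pos: [592.0, -284.6, 133.1]
tcp_rot: [-0.706, 0.002, -0.0, 0.708]
wrist_force: [-0.4, 1.1, -0.7]
finger_gap: 50.3
[ 591.99834878 -284.5773908   133.07859565] [-0.3   0.56  0.98  1.57 -0.48  1.28  0.75]
```

```bash
python3 -m handwheel '0 0 0 2 20 1.5 50; 0 0 0 0 20 0 50; 0 0 0 0 16 0 50; 0 0 0 0 11 0 50; 0 0 0 0 0 0 50; 0 0 0 0 0 0 50; 0 0 0 0 0 0 50'; python3 -m handwheel '0 0 0 0 0 0 20; 0 0 0 0 0 0 20; 0 0 0 0 0 0 20; 0 0 0 0 0 0 20; 0 0 0 0 0 0 20; 0 0 0 0 0 0 20; 0 0 0 0 0 0 20; 0 0 0 0 0 0 20' 12
```

```text
t: 17.35
tool_pos: [595.3, -282.5, 67.1]
tcp_rot: [-0.706, 0.001, -0.0, 0.708]
wrist_force: [0.2, -0.7, 0.7]
finger_gap: 49.7
t: 18.02
tool_pos: [595.1, -281.9, 66.1]
tcp_rot: [-0.706, 0.001, 0.0, 0.708]
wrist_force: [-0.3, 0.3, 2.7]
finger_gap: 31.6
```

```bash
python3 -m handwheel '0 0 0 0 -15 0 20; 0 0 0 0 -25 0 20; 0 0 0 0 -30 0 20; 0 0 0 0 -20 0 20; 0 0 0 -15 0 -1 20; 0 0 0 -28 0 -2 20; 0 0 0 -30 0 -2 20; 0 0 0 -30 0 -2 20'; python3 -m handwheel '0 0 0 -30 0 -2 20; 0 0 0 -28 0 -2 20; 0 0 0 -17 0 -1 20; 0 0 0 -7 0 0 20; 0 0 0 0 0 0 20; 0 0 0 0 0 0 20'
python3 - <<'E'
from h import *
cv2.imwrite('pics/s9.png',r.camera('scene')[180:380,100:340,::-1].repeat(3,0).repeat(3,1))
s=r.sense();print(s['tool_pos'],s['joints'].round(2))
E
```

```text
t: 18.68
tool_pos: [490.5, -289.0, 156.0]
tcp_rot: [-0.706, 0.002, 0.001, 0.708]
wrist_force: [0.0, -1.4, 0.6]
finger_gap: 31.9
t: 19.18
tool_pos: [410.3, -293.5, 156.5]
tcp_rot: [-0.706, 0.001, -0.0, 0.709]
wrist_force: [0.2, 0.8, -0.3]
finger_gap: 31.7
[ 410.7419848  -293.46926869  156.49568024] [-0.54  0.09  1.18  1.92 -0.09  1.19  0.66]
```

View pics/s9.png

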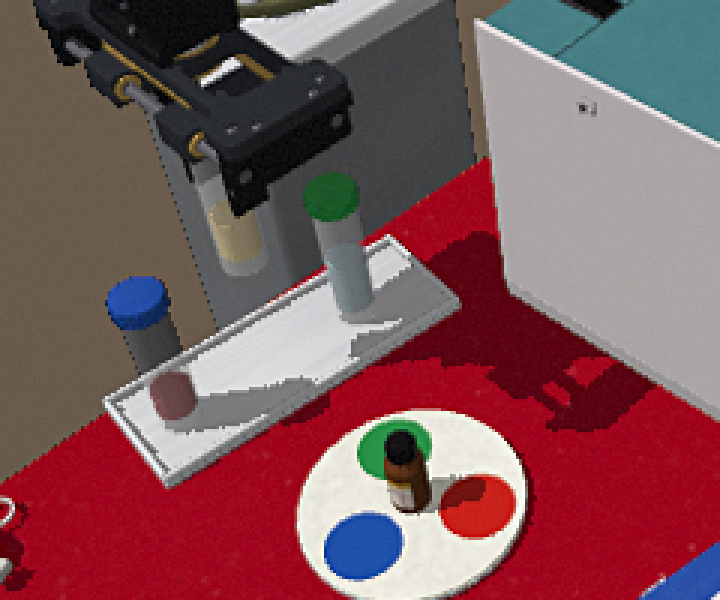

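```bash
python3 -m handwheel '0 0 0 -1 25 -2 20; 0 0 0 0 30 0 20; 0 0 0 0 20 0 20; 0 0 0 0 12 0 20; 0 0 0 0 5 0 20; 0 0 0 0 0 0 20; 0 0 0 0 0 0 20; 0 0 0 0 0 0 20'; python3 -m handwheel '0 0 0 0 1 0 20; 0 0 0 0 0 0 20; 0 0 0 0 0 0 20'
```

```text
t: 19.9
tool_pos: [409.6, -296.0, 64.9]
tcp_rot: [-0.706, 0.001, 0.0, 0.708]
wrist_force: [0.5, 1.2, -0.4]
finger_gap: 32.0
t: 20.15
tool_pos: [409.1, -295.4, 63.4]
tcp_rot: [-0.706, 0.001, 0.0, 0.708]
wrist_force: [0.2, 0.4, -0.1]
finger_gap: 31.9
```

```bash
python3 -m handwheel '0 0 0 0 1.3 0 20; 0 0 0 0 0 0 20; 0 0 0 0 0.4 0 20; 0 0 0 0 0 0 20'; python3 -m handwheel '0 0 0 0 0 0 40; 0 0 0 0 0 0 48; 0 0 0 0 0 0 48; 0 0 0 0 0 0 48; 0 0 0 0 0 0 48;0 0 0 0 0 0 48'; python3 -m handwheel '0 0 0 0 -20 0 48; 0 0 0 0 -30 0 48; 0 0 0 0 -35 0 48; 0 0 0 0 -35 0 48; 0 0 0 0 -20 0 48; 0 0 0 0 0 0 48; 0 0 0 0 0 0 48'
python3 - <<'E'
from h import *
cv2.imwrite('pics/s10.png',r.camera('scene')[180:380,100:340,::-1].repeat(3,0).repeat(3,1))
s=r.sense();print(s['tool_pos'],s['joints'].round(2))
cv2.imwrite('pics/t10.png',r.camera('top')[:,:,::-1])
E
```

```text
t: 20.48
tool_pos: [409.2, -295.8, 61.9]
tcp_rot: [-0.706, 0.001, 0.0, 0.708]
wrist_force: [-0.3, 0.4, 3.9]
finger_gap: 31.8
t: 20.98
tool_pos: [408.6, -295.4, 61.1]
tcp_rot: [-0.706, 0.002, 0.001, 0.708]
wrist_force: [-0.5, -0.8, -0.2]
finger_gap: 47.6
t: 21.57
tool_pos: [409.8, -295.9, 202.1]
tcp_rot: [-0.706, 0.0, -0.0, 0.708]
wrist_force: [-1.1, 0.1, 0.4]
finger_gap: 47.7
[ 409.01599757 -295.4536425   200.94584454] [-0.57  0.    1.17  1.86 -0.    1.28  0.59]
```

View pics/s10.png

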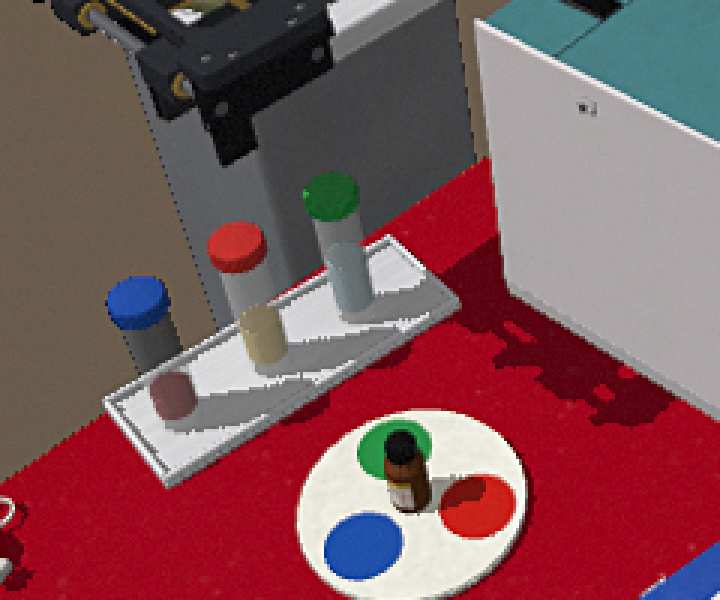

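View pics/t10.png

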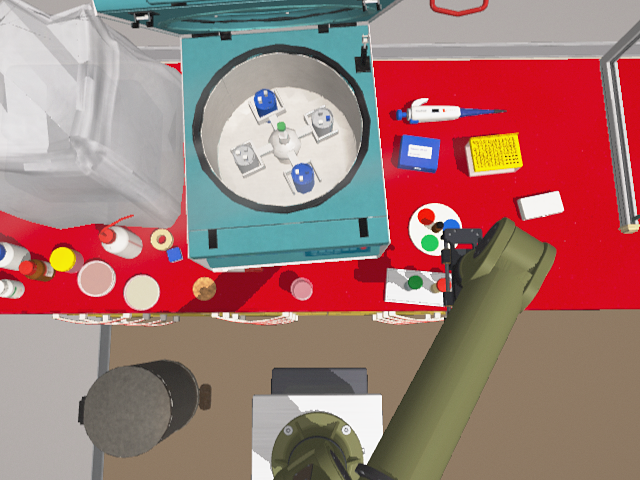

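```bash
python3 -m handwheel '0 0 0 25 0 -1.5 48; 0 0 0 28 0 -2 48; 0 0 0 28 0 -2 48; 0 0 0 28 0 -2 48; 0 0 0 28 0 -2 48; 0 0 0 16 10 -2 48; 0 0 0 0 30 0 48; 0 0 0 0 30 0 48'; python3 -m handwheel '0 0 0 0 25 0 48; 0 0 0 0 15 0 48; 0 0 0 0 0 0 48; 0 0 0 0 0 0 48; 0 0 0 0 0 0 48'
python3 - <<'E'
from h import *
img=r.camera('scene')
cv2.imwrite('pics/s11.png',img[200:400,100:340,::-1].repeat(3,0).repeat(3,1))
s=r.sense();print(s['tool_pos'],s['joints'].round(2))
E
```

```text
t: 22.33
tool_pos: [562.3, -308.0, 128.1]
tcp_rot: [-0.707, 0.002, 0.001, 0.707]
wrist_force: [-1.0, -0.4, -0.2]
finger_gap: 47.7
t: 22.75
tool_pos: [562.2, -308.1, 92.0]
tcp_rot: [-0.707, 0.001, -0.0, 0.708]
wrist_force: [-0.8, -0.3, 0.9]
finger_gap: 47.9
[ 562.62487547 -308.12670464   92.53726738] [-0.27  0.57  0.98  1.65 -0.5   1.2   0.83]
```

View pics/s11.png

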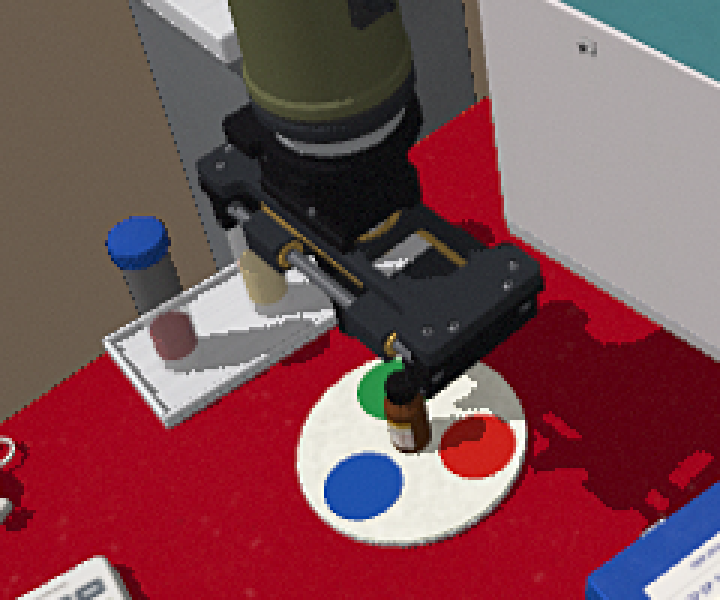

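```bash
python3 -m handwheel '0 0 0 0 20 1 48; 0 0 0 0 20 0 48; 0 0 0 0 20 0 48; 0 0 0 0 12 0 48; 0 0 0 0 5 0 48; 0 0 0 0 0 0 48; 0 0 0 0 0 0 48; 0 0 0 0 0 0 48'; python3 -m handwheel '0 0 0 0 0 0 16; 0 0 0 0 0 0 16; 0 0 0 0 0 0 16; 0 0 0 0 0 0 16; 0 0 0 0 0 0 16; 0 0 0 0 0 0 16; 0 0 0 0 0 0 16; 0 0 0 0 0 0 16' 12
```

```text
t: 23.47
tool_pos: [562.5, -306.7, 15.4]
tcp_rot: [-0.706, 0.001, -0.0, 0.708]
wrist_force: [0.6, -0.3, 0.4]
finger_gap: 48.2
t: 24.13
tool_pos: [561.8, -306.0, 14.1]
tcp_rot: [-0.706, 0.001, 0.0, 0.708]
wrist_force: [0.4, 0.3, 1.4]
finger_gap: 23.7
```

```bash
python3 -m handwheel '0 0 0 0 -12 0 16; 0 0 0 0 -25 0 16; 0 0 0 0 -35 0 16; 0 0 0 0 -38 0 16; 0 0 0 0 -38 0 16; 0 0 0 0 -38 0 16; 0 0 0 0 -38 0 16; 0 0 0 0 -38 0 16'; python3 -m handwheel '0 -0.09 0 0 -20 0 16; 0 -0.12 0 0 0 0 16; 0 -0.12 0 0 0 0 16; 0 -0.12 0 0 0 0 16; 0 -0.12 0 0 0 0 16; 0 -0.12 0 0 0 0 16; 0 -0.12 0 0 0 0 16; 0 -0.12 0 0 0 0 16';python3 -m handwheel '0 -0.12 0 0 0 0 16; 0 -0.12 0 0 0 0 16; 0 -0.12 0 0 0 0 16; 0 -0.12 0 0 0 0 16; 0 -0.12 0 0 0 0 16; 0 0 0 0 0 0 16; 0 0 0 0 0 0 16'
python3 - <<'E'
from h import *
s=r.sense();print(R.from_quat(s['tcp_rot']).as_matrix().round(3),s['tool_pos'],s['joints'].round(2))
E
```

```text
t: 24.8
tool_pos: [561.6, -306.9, 278.6]
tcp_rot: [-0.706, 0.002, -0.0, 0.708]
wrist_force: [0.7, -0.5, -1.0]
finger_gap: 23.6
t: 25.47
tool_pos: [561.8, -307.1, 296.5]
tcp_rot: [-0.63, -0.318, 0.319, 0.633]
wrist_force: [-0.0, 0.7, -0.3]
finger_gap: 23.8
t: 26.05
tool_pos: [561.9, -307.1, 296.4]
tcp_rot: [-0.51, -0.488, 0.488, 0.513]
wrist_force: [-0.4, -0.2, 0.4]
finger_gap: 23.5
[[ 0.046 -0.002 -0.999]
 [ 0.999  0.003  0.046]
 [ 0.003 -1.     0.002]] [ 561.9444601  -307.10855756  296.40742327] [-0.13  0.34  0.79  1.38 -0.24  1.52  2.16]
```

```bash
python3 -m handwheel '0 -0.046 0 20 0 17 16; 0 0 0 28 0 25 16; 0 0 0 30 0 26 16; 0 0 0 30 0 26 16; 0 0 0 33 0 14 16; 0 0 0 36 0 5 16; 0 0 0 36 0 5 16; 0 0 0 36 0 5 16'
python3 - <<'E'
from h import *
s=r.sense();print(s['tool_pos'],s['joints'].round(2))
E
```

```text
t: 26.72
tool_pos: [438.4, -56.3, 297.4]
tcp_rot: [-0.499, -0.501, 0.499, 0.501]
wrist_force: [0.8, -0.0, -0.1]
finger_gap: 24.0
[438.43502891 -56.27884466 297.40743997] [-0.52 -0.2   0.51  1.83  0.09  1.49  1.55]
```

```bash
python3 -m handwheel '0 0 0 36 0 1 16; 0 0 0 36 0 1 16; 0 0 0 36 0 2 16; 0 0 0 36 0 3 16; 0 0 0 36 0 3 16; 0 0 0 36 0 4 16; 0 0 0 36 0 4 16; 0 0 0 36 0 4 16'; python3 -m handwheel '0 0 0 30 0 2 16; 0 0 0 15 0 0 16; 0 0 0 7 0 0 16; 0 0 0 0 0 0 16; 0 0 0 0 0 0 16; 0 0 0 0 0 0 16'
python3 - <<'E'
from h import *
s=r.sense();print(R.from_quat(s['tcp_rot']).as_matrix().round(3),s['tool_pos'],s['joints'].round(2))
cv2.imwrite('pics/t12.png',r.camera('top')[:,:,::-1])
cv2.imwrite('pics/w12.png',r.camera('wrist')[:,:,::-1])
E
```

```text
t: 27.38
tool_pos: [415.8, 231.7, 298.0]
tcp_rot: [-0.499, -0.5, 0.5, 0.502]
wrist_force: [1.1, -0.0, -0.0]
finger_gap: 23.4
t: 27.88
tool_pos: [414.9, 280.2, 298.0]
tcp_rot: [-0.499, -0.5, 0.5, 0.501]
wrist_force: [-0.3, -0.6, -0.5]
finger_gap: 23.6
[[ 0.    -0.002 -1.   ]
 [ 1.     0.002  0.   ]
 [ 0.002 -1.     0.002]] [414.8905621  280.16639821 298.03676567] [-0.78 -0.03  0.13  1.7   0.    1.47  0.92]
```

View pics/t12.png

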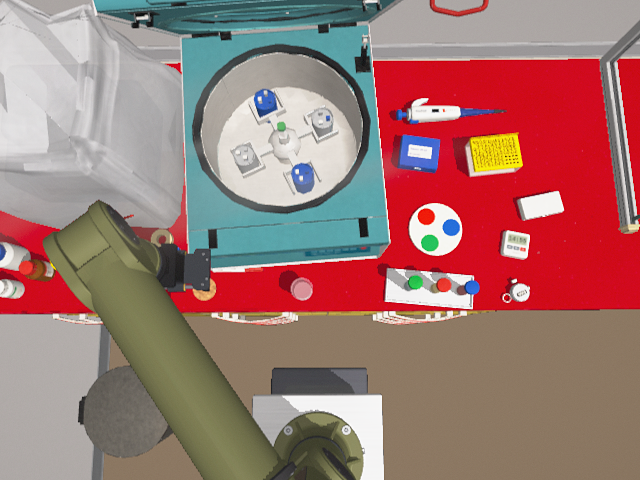

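View pics/w12.png

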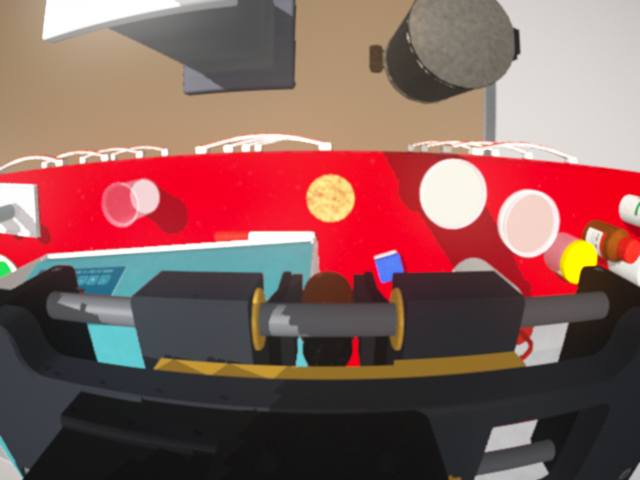

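Run:
```python
from h import *
t=cv2.cvtColor(cv2.imread('pics/top0.png'),cv2.COLOR_BGR2HSV).astype(int)
m=(abs(t[...,0]-17)<9)&(t[...,1]>60)&(t[...,2]>120); m[:265]=0;m[311:]=0
for c in comp(m,40):print(c,cast('top',c[1],3))
w=cv2.cvtColor(cv2.imread('pics/w12.png'),cv2.COLOR_BGR2HSV).astype(int)
m=(abs(w[...,0]-17)<8)&(w[...,1]>60)&(w[...,2]>120); m[:165]=0; m[230:]=0; m[:,:290]=0; m[:,370:]=0
c=r.calibration('wrist'); K=c['K'];T=c['cam_to_world']
for q in comp(m,100):
    u=(np.array(q[1])-K[:2,2])/K[0,0]; th=np.linalg.norm(u); d=np.r_[u/th*np.sin(th),np.cos(th)]; d=T[:3,:3]@d; o=T[:3,3]
    print(q,(o+d*(3-o[2])/d[2]).round(1))
```

```text
(np.int32(97), array([ 37.04, 272.09]), array([ 30, 265,  13,  14], dtype=int32)) [458.7 713.4   3. ]
(np.int32(434), array([204.12, 288.24]), array([193, 277,  23,  24], dtype=int32)) [414.1 284.1   3. ]
(np.int32(40), array([619.5, 310. ]), array([600, 310,  40,   1], dtype=int32)) [ 351.5 -761.7    3. ]
(np.int32(1710), array([330.03, 197.54]), array([307, 174,  48,  48], dtype=int32)) [413.  285.5   3. ]
```

```bash
python3 -m handwheel '0 0 0 4.6 15 3.5 16; 0 0 0 0 30 0 16; 0 0 0 0 35 0 16; 0 0 0 0 35 0 16; 0 0 0 0 35 0 16; 0 0 0 0 25 0 16; 0 0 0 0 0 0 16; 0 0 0 0 0 0 16'
python3 - <<'E'
from h import *
cv2.imwrite('pics/s13.png',r.camera('scene')[:,:,::-1])
s=r.sense();print(s['tool_pos'],s['joints'].round(2))
cv2.imwrite('pics/t13.png',r.camera('top')[100:350,0:330,::-1].repeat(2,0).repeat(2,1))
E
```

```text
t: 28.65
tool_pos: [409.8, 286.2, 122.5]
tcp_rot: [-0.498, -0.5, 0.501, 0.501]
wrist_force: [0.6, 0.3, 0.1]
finger_gap: 23.7
[410.95405842 287.29831837 124.23136839] [-0.78  0.08  0.12  1.94 -0.01  1.12  0.92]
```

View pics/t13.png

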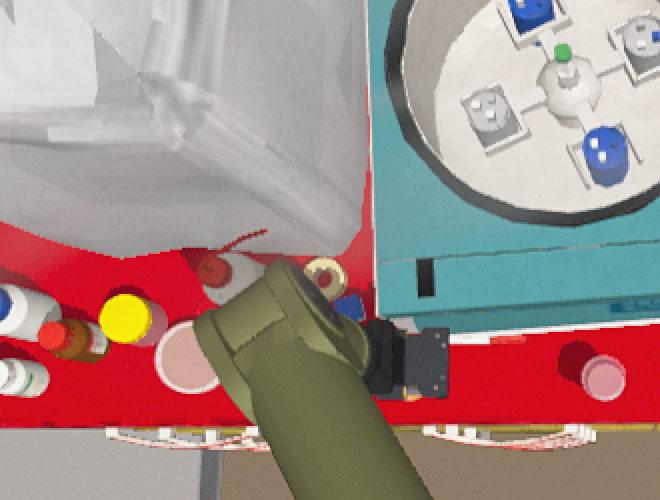

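View pics/s13.png

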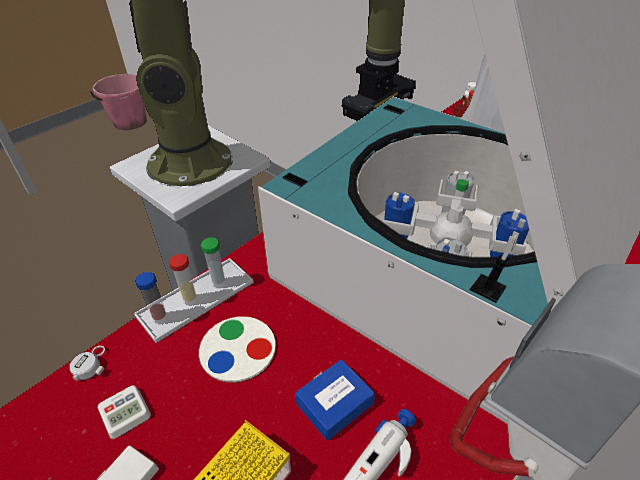

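```bash
python3 -m handwheel '0 0 0 -2 25 0 16; 0 0 0 0 25 0 16; 0 0 0 0 25 0 16; 0 0 0 0 0 0 16; 0 0 0 0 0 0 16'; python3 -m handwheel '0 0 0 0 17 0 16; 0 0 0 0 13 0 16; 0 0 0 0 0 0 16; 0 0 0 0 0 0 16; 0 0 0 0 0 0 16'
python3 - <<'E'
from h import *
s=r.sense();print(s['tool_pos'],s['joints'].round(2))
E
```

```text
t: 29.17
tool_pos: [410.4, 285.9, 49.0]
tcp_rot: [0.498, 0.501, -0.501, -0.5]
wrist_force: [0.5, -0.9, 0.2]
finger_gap: 23.5
t: 29.58
tool_pos: [411.2, 286.9, 20.1]
tcp_rot: [0.498, 0.502, -0.5, -0.5]
wrist_force: [-0.2, 0.6, -0.6]
finger_gap: 23.5
[411.24086563 286.85472121  20.11083941] [-0.77  0.21  0.12  2.03 -0.04  0.9   0.94]
```

```bash
python3 -m handwheel '0 0 0 -1.5 8 0 16; 0 0 0 0 0 0 16; 0 0 0 0 0 0 16;0 0 0 0 0 0 16'; python3 -m handwheel '0 0 0 0 1.7 0 16; 0 0 0 0 0 0 16; 0 0 0 0 0 0 16;0 0 0 0 0 0 16'
```

```text
t: 29.92
tool_pos: [409.8, 284.2, 10.0]
tcp_rot: [0.498, 0.501, -0.501, -0.5]
wrist_force: [-0.4, -0.1, -0.8]
finger_gap: 23.3
t: 30.25
tool_pos: [410.1, 284.6, 8.9]
tcp_rot: [0.498, 0.501, -0.501, -0.5]
wrist_force: [-1.5, 0.1, 5.4]
finger_gap: 23.7
```

Contact at 5 N. I'll release and lift.

```bash
python3 -m handwheel '0 0 0 0 -0.5 0 26; 0 0 0 0 0 0 36; 0 0 0 0 0 0 44; 0 0 0 0 0 0 44; 0 0 0 0 0 0 44; 0 0 0 0 0 0 44; 0 0 0 0 0 0 44'; python3 -m handwheel '0 0 0 0 -20 0 44; 0 0 0 0 -30 0 44; 0 0 0 0 -35 0 44; 0 0 0 0 -35 0 44; 0 0 0 0 -35 0 44; 0 0 0 0 -35 0 44; 0 0 0 0 -35 0 44; 0 0 0 0 -35 0 44'; python3 -m handwheel '0 0 0 0 -30 0 48; 0 0 0 0 0 0 48; 0 0 0 0 0 0 48'
python3 - <<'E'
from h import *
s=r.sense();print(s['tool_pos'],s['joints'].round(2))
cv2.imwrite('pics/t14.png',r.camera('top')[100:350,0:330,::-1].repeat(2,0).repeat(2,1))
cv2.imwrite('pics/w14.png',r.camera('wrist')[:,:,::-1])
E
```

```text
t: 30.83
tool_pos: [409.7, 284.3, 8.6]
tcp_rot: [-0.498, -0.501, 0.501, 0.5]
wrist_force: [0.3, 0.9, 0.2]
finger_gap: 43.5
t: 31.5
tool_pos: [410.2, 283.3, 270.5]
tcp_rot: [0.498, 0.501, -0.501, -0.5]
wrist_force: [1.2, 0.5, 0.4]
finger_gap: 44.1
t: 31.75
tool_pos: [411.3, 284.1, 300.6]
tcp_rot: [0.498, 0.502, -0.499, -0.5]
wrist_force: [0.3, 0.4, -1.2]
finger_gap: 47.7
[411.316007   284.0827725  300.57551448] [-0.78 -0.03  0.12  1.7   0.    1.47  0.92]
```

View pics/w14.png

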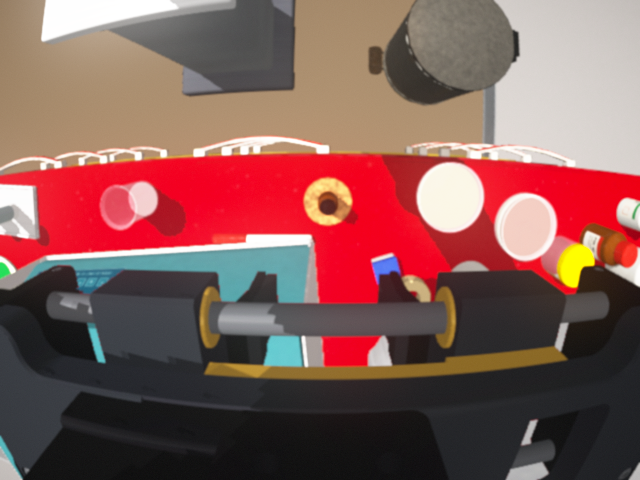

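The wrist view shows the bottle at (328,203), standing centred on the cork. Next I'll measure the free spots and the tubes on the tray.

Run:
```python
from h import *
def masks(f):
    t=cv2.cvtColor(cv2.imread(f),cv2.COLOR_BGR2HSV).astype(int);H,S,V=t[...,0],t[...,1],t[...,2]
    return {'blue':(abs(H-110)<12)&(S>150)&(V>60),'green':(abs(H-65)<15)&(S>120)&(V>60),'red':((H<8)|(H>172))&(S>120)&(V>60)}
T=masks('pics/t12.png'); S=masks('pics/s13.png')
for k,m in T.items():
    for c in comp(m,60):
        x,y=c[1]
        if 405<x<480 and 200<y<300: print('top',k,c[0],c[1],'z8',cast('top',c[1],8)[:2],'z118',cast('top',c[1],118)[:2])
for k,m in S.items():
    for c in comp(m,60):
        x,y=c[1]
        if 130<x<280 and 230<y<385: print('scene',k,c[0],c[1],'z8',cast('scene',c[1],8)[:2],'z113',cast('scene',c[1],113)[:2])
# oil check in t14 (x2, offset 0,100)
```

```text
top blue 211 [450.68 227.05] z8 [ 566.2 -347.5] z118 [ 544.5 -320.2]
top blue 153 [471.56 287.04] z8 [ 411.6 -392.7] z118 [ 402.6 -361.7]
top green 215 [429.36 242.54] z8 [ 526.3 -291.1] z118 [ 507.8 -268.4]
top green 156 [414.84 281.99] z8 [ 425.4 -250.3] z118 [ 415.3 -231. ]
top red 226 [425.85 216.14] z8 [ 595.5 -284.9] z118 [ 571.3 -262.7]
top red 166 [443.3  284.59] z8 [ 418.3 -321.8] z118 [ 408.8 -296.7]
scene blue 291 [145.23 280.43] z8 [ 298.5 -328.5] z113 [ 402.8 -364.1]
scene blue 440 [220.46 361.75] z8 [ 564.4 -347.8] z113 [ 630.2 -380.6]
scene green 243 [209.81 245.15] z8 [ 313.2 -175.1] z113 [ 415.4 -232.8]
scene green 367 [230.93 329.56] z8 [ 524.6 -291.1] z113 [ 596.2 -332.1]
scene red 269 [178.46 262.04] z8 [ 305.2 -252. ] z113 [ 408.5 -298.6]
scene red 425 [258.69 348.37] z8 [ 593.5 -284.6] z113 [ 655.2 -326.5]
```

View pics/t14.png

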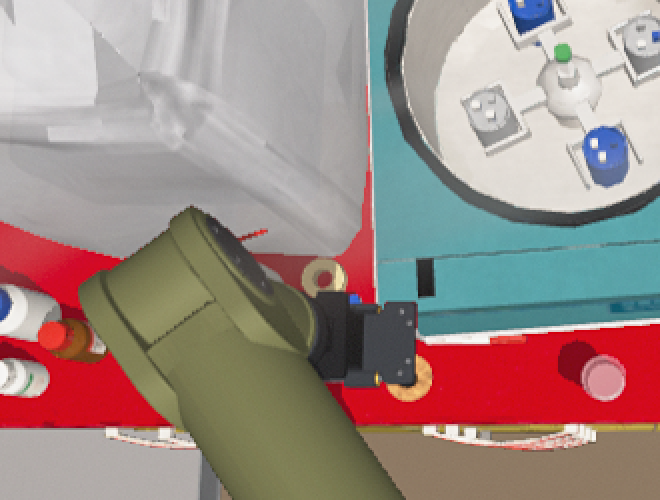

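```bash
python3 -m handwheel '0 0 0 -28 0 -4 48; 0 0 0 -36 0 -5 48; 0 0 0 -36 0 -5 48; 0 0 0 -36 0 -4 48; 0 0 0 -36 0 -3 48; 0 0 0 -36 0 -2 48; 0 0 0 -36 0 -2 48; 0 0 0 -36 0 -2 48'; python3 -m handwheel '0 0 0 -36 0 -1 48; 0 0 0 -36 0 -1 48; 0 0 0 -36 0 -1 48; 0 0 0 -36 0 -2 48; 0 0 0 -36 0 -2 48; 0 0 0 -36 0 -2 48; 0 0 0 -30 0 0 48; 0 0 0 -20 0 0 48'
python3 - <<'E'
from h import *
s=r.sense();print(s['tool_pos'],s['joints'].round(2))
E
```

```text
t: 32.52
tool_pos: [437.4, 1.8, 295.9]
tcp_rot: [-0.497, -0.5, 0.502, 0.501]
wrist_force: [1.1, -0.5, -0.5]
finger_gap: 48.0
t: 33.18
tool_pos: [446.8, -265.6, 295.5]
tcp_rot: [-0.498, -0.499, 0.501, 0.502]
wrist_force: [-0.5, 0.0, -0.4]
finger_gap: 48.2
[ 446.81818004 -265.59451093  295.48843979] [-0.33 -0.    0.83  1.68  0.    1.47  2.06]
```

Next I'll rotate back to tool x = +X and move over the red tube, target (408.7,-297.3).

```bash
python3 -m handwheel '0 0.12 0 0 0 0 48; 0 0.12 0 0 0 0 48; 0 0.12 0 0 0 0 48; 0 0.12 0 0 0 0 48; 0 0.12 0 0 0 0 48; 0 0.12 0 0 0 0 48; 0 0.12 0 0 0 0 48; 0 0.12 0 0 0 0 48'; python3 -m handwheel '0 0.12 0 0 0 0 48; 0 0.12 0 0 0 0 48; 0 0.12 0 0 0 0 48; 0 0.12 0 0 0 0 48; 0 0.12 0 0 0 0 48; 0 0.01 0 0 0 0 48; 0 0 0 0 0 0 48; 0 0 0 0 0 0 48'
python3 - <<'E'
from h import *
s=r.sense();print(R.from_quat(s['tcp_rot']).as_matrix().round(3),s['tool_pos'],s['joints'].round(2))
E
```

```text
t: 33.85
tool_pos: [447.7, -261.8, 295.1]
tcp_rot: [-0.673, -0.21, 0.214, 0.676]
wrist_force: [0.3, 0.0, 0.5]
finger_gap: 48.1
t: 34.52
tool_pos: [448.2, -262.2, 296.2]
tcp_rot: [-0.706, -0.001, 0.004, 0.708]
wrist_force: [-0.2, 0.5, -0.3]
finger_gap: 47.7
[[ 1.    -0.004 -0.007]
 [ 0.007  0.003  1.   ]
 [-0.004 -1.     0.003]] [ 448.15425297 -262.15393852  296.17657121] [-0.33 -0.    0.82  1.68  0.    1.47  0.49]
```

```bash
python3 -m handwheel '0 0 0 -20 20 -18 48; 0 0 0 -19 25 -17 48; 0 0 0 0 35 0 48; 0 0 0 0 35 0 48; 0 0 0 0 30 0 48; 0 0 0 0 15 0 48; 0 0 0 0 0 0 48; 0 0 0 0 0 0 48'
python3 - <<'E'
from h import *
cv2.imwrite('pics/s15.png',r.camera('scene')[180:380,100:340,::-1].repeat(3,0).repeat(3,1))
s=r.sense();print(s['tool_pos'],s['joints'].round(2))
E
```

```text
t: 35.18
tool_pos: [408.8, -297.0, 136.7]
tcp_rot: [-0.706, -0.0, 0.004, 0.708]
wrist_force: [0.3, -0.7, 0.6]
finger_gap: 47.7
[ 409.69575973 -297.51046301  137.84215194] [-0.26  0.09  0.88  1.93 -0.08  1.15  0.66]
```

View pics/s15.png

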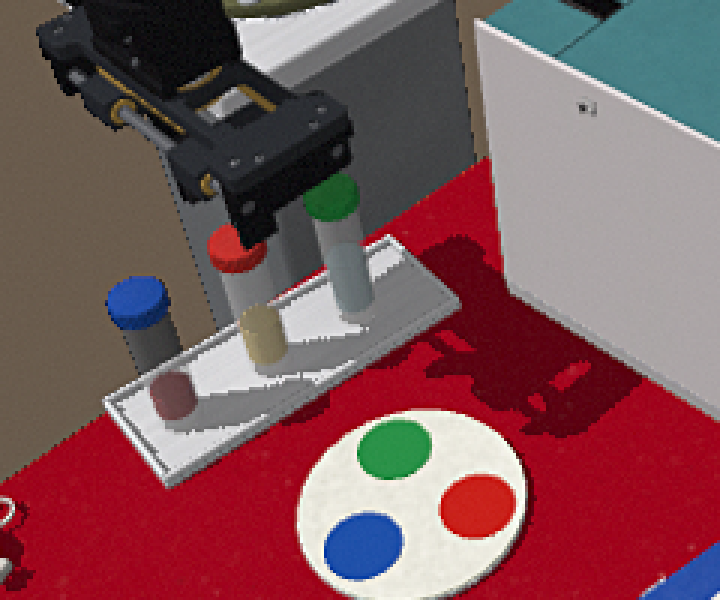

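```bash
python3 -m handwheel '0 0 0 -0.5 25 0 48; 0 0 0 0 25 0 48; 0 0 0 0 16 0 48; 0 0 0 0 9 0 48; 0 0 0 0 0 0 48; 0 0 0 0 0 0 48; 0 0 0 0 0 0 48'; python3 -m handwheel '0 0 0 0 0 0 20; 0 0 0 0 0 0 20; 0 0 0 0 0 0 20; 0 0 0 0 0 0 20; 0 0 0 0 0 0 20; 0 0 0 0 0 0 20; 0 0 0 0 0 0 20; 0 0 0 0 0 0 20' 12
```

```text
t: 35.82
tool_pos: [409.9, -297.7, 63.7]
tcp_rot: [-0.707, -0.002, 0.002, 0.708]
wrist_force: [-0.4, 0.2, 0.0]
finger_gap: 48.1
t: 36.48
tool_pos: [409.1, -297.2, 62.6]
tcp_rot: [-0.706, -0.001, 0.002, 0.708]
wrist_force: [-1.1, 1.7, 6.3]
finger_gap: 31.9
```

```bash
python3 -m handwheel '0 0 0 0 -15 0 20; 0 0 0 0 -25 0 20; 0 0 0 0 -30 0 20; 0 0 0 0 -25 0 20; 0 0 0 15 0 1 20; 0 0 0 27 0 2 20; 0 0 0 30 0 2 20; 0 0 0 30 0 2 20'; python3 -m handwheel '0 0 0 30 0 2 20; 0 0 0 28 0 2 20; 0 0 0 17 0 1.5 20; 0 0 0 8 0 0 20; 0 0 0 0 0 0 20; 0 0 0 0 0 0 20; 0 0 0 0 0 0 20'
python3 - <<'E'
from h import *
r.camera('top');s=r.sense();print(s['tool_pos'],s['joints'].round(2))
E
```

```text
t: 37.15
tool_pos: [511.9, -289.1, 156.6]
tcp_rot: [-0.706, -0.001, 0.002, 0.708]
wrist_force: [0.2, -0.7, -0.7]
finger_gap: 32.0
t: 37.73
tool_pos: [592.1, -284.8, 156.7]
tcp_rot: [-0.706, 0.0, 0.002, 0.708]
wrist_force: [0.7, -0.2, -0.6]
finger_gap: 32.0
[ 592.21847481 -284.71746661  156.85929495] [-0.19  0.47  0.8   1.54 -0.34  1.29  0.66]
```

Move +2.3 in x and go down to about 69, then finely to contact.

```bash
python3 -m handwheel '0 0 0 2.3 25 0 20; 0 0 0 0 28 0 20; 0 0 0 0 20 0 20; 0 0 0 0 10 0 20; 0 0 0 0 4 0 20; 0 0 0 0 0 0 20; 0 0 0 0 0 0 20; 0 0 0 0 0 0 20'
python3 - <<'E'
from h import *
s=r.sense();print(s['tool_pos'],s['wrist_force'])
cv2.imwrite('pics/s16.png',r.camera('scene')[200:400,100:340,::-1].repeat(3,0).repeat(3,1))
E
```

```text
t: 38.45
tool_pos: [596.7, -284.3, 71.4]
tcp_rot: [-0.706, -0.002, 0.002, 0.708]
wrist_force: [0.5, 0.6, -0.8]
finger_gap: 32.4
[ 596.73207784 -284.31298631   71.40632262] [ 0.45922281  0.61722549 -0.76390784]
```

View pics/s16.png

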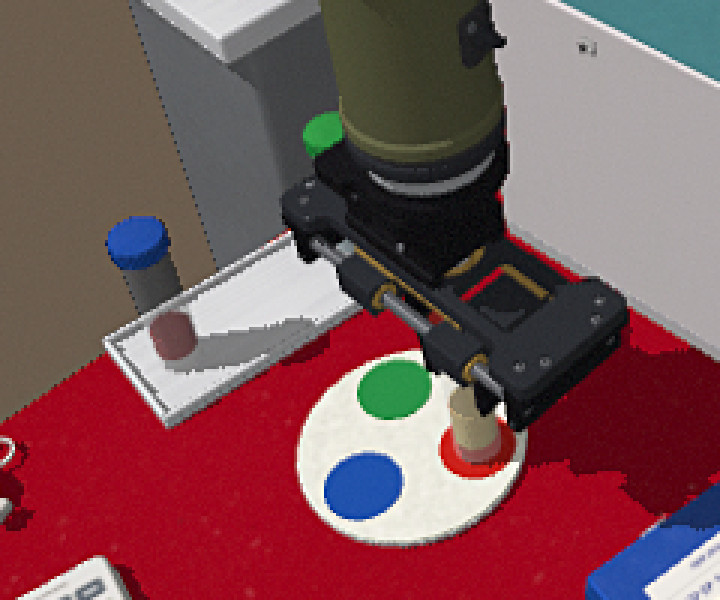

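```bash
python3 -m handwheel '0 0 0 -1.5 2.5 0 20; 0 0 0 0 0 0 20; 0 0 0 0 1.5 0 20;0 0 0 0 0 0 20;0 0 0 0 0 0 20'; python3 -m handwheel '0 0 0 0 1 0 20; 0 0 0 0 0 0 20; 0 0 0 0 0 0 20'
```

```text
t: 38.92
tool_pos: [594.7, -284.1, 66.7]
tcp_rot: [-0.706, -0.001, 0.002, 0.708]
wrist_force: [-1.0, -0.3, 5.7]
finger_gap: 31.9
t: 39.17
tool_pos: [595.2, -284.4, 66.6]
tcp_rot: [-0.706, -0.001, 0.002, 0.708]
wrist_force: [-2.0, -0.4, 9.5]
finger_gap: 32.5
```

Contact. I'll back off 0.7 mm, release and lift.

```bash
python3 -m handwheel '0 0 0 0 -0.8 0 20; 0 0 0 0 0 0 36; 0 0 0 0 0 0 48; 0 0 0 0 0 0 48; 0 0 0 0 0 0 48; 0 0 0 0 0 0 48;0 0 0 0 0 0 48;0 0 0 0 0 0 48'; python3 -m handwheel '0 0 0 0 -20 0 48; 0 0 0 0 -30 0 48; 0 0 0 0 -35 0 48; 0 0 0 0 -20 0 48; 0 0 0 0 0 0 48; 0 0 0 0 0 0 48'
python3 - <<'E'
from h import *
cv2.imwrite('pics/s17.png',r.camera('scene')[200:400,100:340,::-1].repeat(3,0).repeat(3,1))
s=r.sense();print(s['tool_pos'],s['joints'].round(2))
E
```

```text
t: 39.83
tool_pos: [594.3, -283.5, 65.2]
tcp_rot: [-0.706, -0.001, 0.003, 0.708]
wrist_force: [0.3, 1.0, 0.2]
finger_gap: 47.6
t: 40.33
tool_pos: [595.3, -284.3, 171.8]
tcp_rot: [-0.706, -0.002, 0.002, 0.708]
wrist_force: [-1.2, -0.1, -0.5]
finger_gap: 48.0
[ 594.54291098 -283.65951079  170.16342051] [-0.19  0.46  0.81  1.52 -0.34  1.31  0.66]
```

View pics/s17.png

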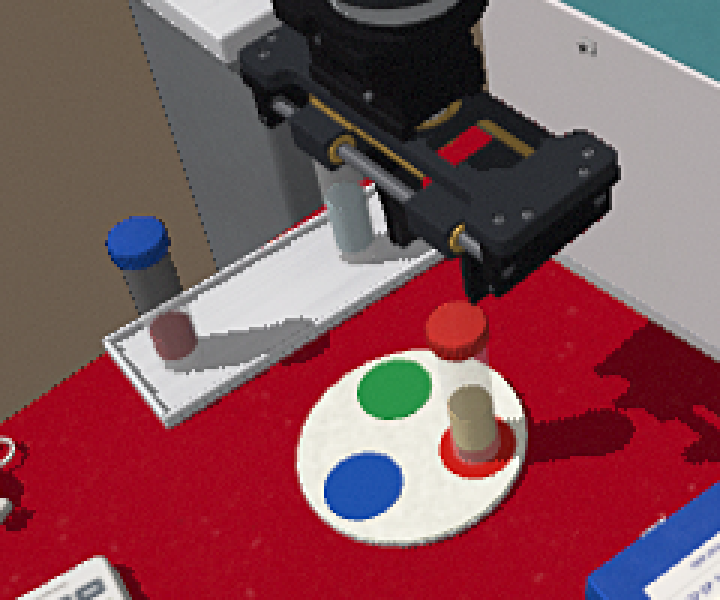

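Red stands in place. Next is blue at (402.7,-362.7): dX -192, dY -79.

```bash
python3 -m handwheel '0 0 0 -24 0 -10 48; 0 0 0 -24 0 -10 48; 0 0 0 -24 0 -10 48; 0 0 0 -24 0 -10 48; 0 0 0 -24 0 -10 48; 0 0 0 -24 0 -10 48; 0 0 0 -24 0 -10 48; 0 0 0 -24 0 -9 48'; python3 -m handwheel '0 0 0 0 25 0 48; 0 0 0 0 8 0 48; 0 0 0 0 0 0 48; 0 0 0 0 0 0 48; 0 0 0 0 0 0 48'
python3 - <<'E'
from h import *
s=r.sense();print(s['tool_pos'],s['joints'].round(2))
cv2.imwrite('pics/s18.png',r.camera('scene')[180:380,100:340,::-1].repeat(3,0).repeat(3,1))
E
```

```text
t: 41.05
tool_pos: [401.0, -363.3, 168.9]
tcp_rot: [-0.706, 0.0, 0.004, 0.709]
wrist_force: [-0.3, -0.4, 0.0]
finger_gap: 47.9
t: 41.47
tool_pos: [403.9, -363.2, 137.8]
tcp_rot: [-0.706, -0.001, 0.003, 0.708]
wrist_force: [-0.1, 0.6, 0.2]
finger_gap: 48.1
[ 403.85888352 -363.19049745  137.79268984] [-0.13  0.22  0.92  1.85 -0.19  1.17  0.86]
```

View pics/s18.png

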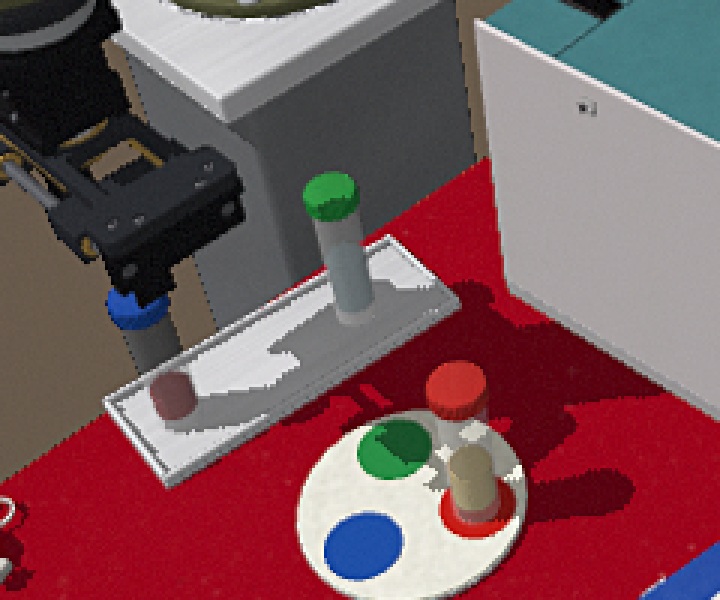

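```bash
python3 -m handwheel '0 0 0 -1 25 0 48; 0 0 0 0 25 0 48; 0 0 0 0 16 0 48; 0 0 0 0 9 0 48; 0 0 0 0 0 0 48; 0 0 0 0 0 0 48; 0 0 0 0 0 0 48'; python3 -m handwheel '0 0 0 0 0 0 20; 0 0 0 0 0 0 20; 0 0 0 0 0 0 20; 0 0 0 0 0 0 20; 0 0 0 0 0 0 20; 0 0 0 0 0 0 20; 0 0 0 0 0 0 20; 0 0 0 0 0 0 20' 12
```

```text
t: 42.1
tool_pos: [402.7, -364.2, 64.0]
tcp_rot: [-0.707, -0.001, 0.002, 0.708]
wrist_force: [-0.3, -0.6, 0.6]
finger_gap: 48.2
t: 42.77
tool_pos: [402.2, -363.8, 63.3]
tcp_rot: [-0.706, -0.001, 0.002, 0.708]
wrist_force: [0.0, 0.8, 5.2]
finger_gap: 32.9
```

```bash
python3 -m handwheel '0 0 0 0 -15 0 20; 0 0 0 0 -25 0 20; 0 0 0 0 -30 0 20; 0 0 0 0 -25 0 20; 0 0 0 15 0 1 20; 0 0 0 25 0 2.4 20; 0 0 0 28 0 3 20; 0 0 0 28 0 3 20'; python3 -m handwheel '0 0 0 28 0 3 20; 0 0 0 23 0 2 20; 0 0 0 12 0 1 20; 0 0 0 5 0 0 20; 0 0 0 0 0 0 20; 0 0 0 0 0 0 20; 0 0 0 0 0 0 20'
python3 - <<'E'
from h import *
r.camera('top');s=r.sense();print(s['tool_pos'],s['joints'].round(2))
E
```

```text
t: 43.43
tool_pos: [498.5, -353.3, 157.1]
tcp_rot: [-0.706, -0.0, 0.002, 0.708]
wrist_force: [0.1, -1.1, 0.3]
finger_gap: 32.6
t: 44.02
tool_pos: [564.3, -348.4, 157.3]
tcp_rot: [-0.706, 0.0, 0.002, 0.708]
wrist_force: [-0.1, 0.4, 0.2]
finger_gap: 32.6
[ 564.43260899 -348.34355492  157.51090724] [-0.09  0.49  0.83  1.52 -0.37  1.3   0.78]
```

```bash
python3 -m handwheel '0 0 0 0 25 0 20; 0 0 0 0 28 0 20; 0 0 0 0 20 0 20; 0 0 0 0 10 0 20; 0 0 0 0 4 0 20; 0 0 0 0 0 0 20; 0 0 0 0 0 0 20; 0 0 0 0 0 0 20'
python3 - <<'E'
from h import *
s=r.sense();print(s['tool_pos'],s['wrist_force'])
cv2.imwrite('pics/s19.png',r.camera('scene')[200:400,100:340,::-1].repeat(3,0).repeat(3,1))
E
```

```text
t: 44.73
tool_pos: [566.5, -348.1, 72.1]
tcp_rot: [-0.707, -0.001, 0.002, 0.708]
wrist_force: [-0.4, 0.7, -0.1]
finger_gap: 32.4
[ 566.47049268 -348.14581703   72.10842   ] [-0.41649431  0.70345706 -0.09295743]
```

View pics/s19.png

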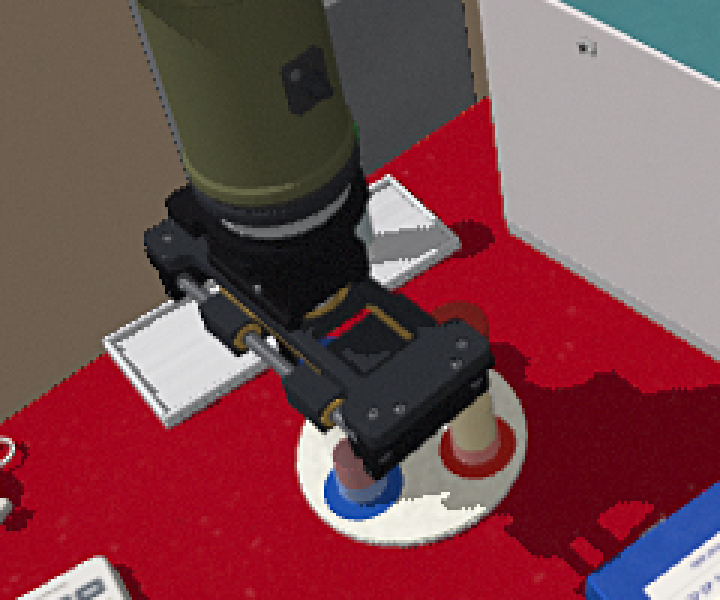

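```bash
python3 -m handwheel '0 0 0 -0.7 2.5 0 20; 0 0 0 0 0 0 20; 0 0 0 0 1.3 0 20;0 0 0 0 0 0 20;0 0 0 0 0 0 20'; python3 -m handwheel '0 0 0 0 0.7 0 20; 0 0 0 0 0 0 20; 0 0 0 0 0 0 20'
```

```text
t: 45.2
tool_pos: [565.4, -347.7, 67.3]
tcp_rot: [-0.706, -0.001, 0.002, 0.708]
wrist_force: [-0.5, -0.6, 4.4]
finger_gap: 32.4
t: 45.45
tool_pos: [565.7, -347.9, 67.2]
tcp_rot: [-0.706, -0.001, 0.002, 0.708]
wrist_force: [-0.6, 0.1, 7.2]
finger_gap: 32.4
```

```bash
python3 -m handwheel '0 0 0 0 -0.6 0 20; 0 0 0 0 0 0 36; 0 0 0 0 0 0 48; 0 0 0 0 0 0 48; 0 0 0 0 0 0 48; 0 0 0 0 0 0 48;0 0 0 0 0 0 48;0 0 0 0 0 0 48'; python3 -m handwheel '0 0 0 0 -20 0 48; 0 0 0 0 -30 0 48; 0 0 0 0 -35 0 48; 0 0 0 0 -20 0 48; 0 0 0 0 0 0 48; 0 0 0 0 0 0 48'
python3 - <<'E'
from h import *
cv2.imwrite('pics/s20.png',r.camera('scene')[200:400,100:340,::-1].repeat(3,0).repeat(3,1))
s=r.sense();print(s['tool_pos'],s['joints'].round(2))
E
```

```text
t: 46.12
tool_pos: [564.9, -347.2, 66.3]
tcp_rot: [-0.706, -0.001, 0.003, 0.708]
wrist_force: [-1.1, -0.0, -0.3]
finger_gap: 47.7
t: 46.62
tool_pos: [565.9, -348.1, 172.8]
tcp_rot: [-0.706, -0.002, 0.002, 0.708]
wrist_force: [-0.5, 0.0, -0.9]
finger_gap: 48.2
[ 565.14578751 -347.39061812  171.15648304] [-0.1   0.48  0.84  1.5  -0.36  1.32  0.78]
```

View pics/s20.png

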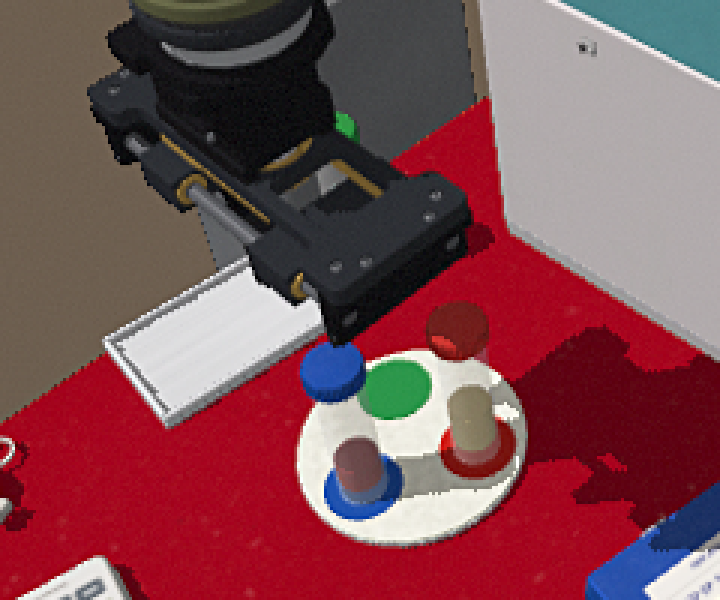

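Blue is done. Green next at (415.3,-231.5): dX -150, dY +116.

```bash
python3 -m handwheel '0 0 0 -20 0 15 48; 0 0 0 -22 0 17 48; 0 0 0 -22 0 17 48; 0 0 0 -22 0 17 48; 0 0 0 -22 0 17 48; 0 0 0 -20 0 16 48; 0 0 0 -15 0 11 48; 0 0 0 -7 0 6 48'; python3 -m handwheel '0 0 0 0 25 0 48; 0 0 0 0 8 0 48; 0 0 0 0 0 0 48; 0 0 0 0 0 0 48; 0 0 0 0 0 0 48'
python3 - <<'E'
from h import *
s=r.sense();print(s['tool_pos'],s['joints'].round(2))
cv2.imwrite('pics/s21.png',r.camera('scene')[180:380,100:340,::-1].repeat(3,0).repeat(3,1))
E
```

```text
t: 47.33
tool_pos: [412.0, -229.9, 170.2]
tcp_rot: [-0.705, -0.0, 0.004, 0.709]
wrist_force: [0.4, -0.7, 0.3]
finger_gap: 47.9
t: 47.75
tool_pos: [414.8, -232.7, 139.3]
tcp_rot: [-0.707, -0.0, 0.003, 0.708]
wrist_force: [0.5, -0.3, -0.2]
finger_gap: 48.0
[ 414.8031288  -232.65001732  139.33204289] [-0.43 -0.01  0.89  2.    0.01  1.15  0.46]
```

View pics/s21.png

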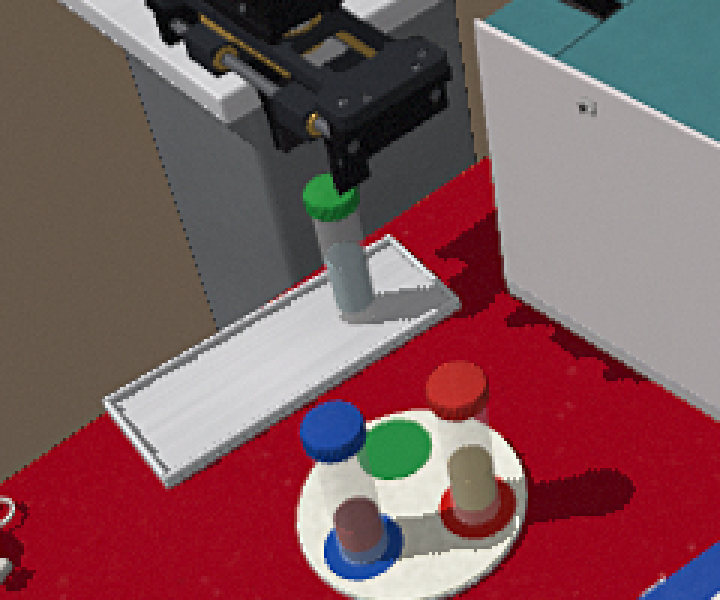

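```bash
python3 -m handwheel '0 0 0 0.5 25 0.8 48; 0 0 0 0 25 0 48; 0 0 0 0 17 0 48; 0 0 0 0 9 0 48; 0 0 0 0 0 0 48; 0 0 0 0 0 0 48; 0 0 0 0 0 0 48'; python3 -m handwheel '0 0 0 0 0 0 20; 0 0 0 0 0 0 20; 0 0 0 0 0 0 20; 0 0 0 0 0 0 20; 0 0 0 0 0 0 20; 0 0 0 0 0 0 20; 0 0 0 0 0 0 20; 0 0 0 0 0 0 20' 12
```

```text
t: 48.38
tool_pos: [415.9, -231.8, 64.4]
tcp_rot: [-0.706, -0.001, 0.002, 0.708]
wrist_force: [-0.0, -0.1, 0.5]
finger_gap: 47.9
t: 49.05
tool_pos: [415.5, -231.4, 63.7]
tcp_rot: [-0.706, -0.001, 0.002, 0.708]
wrist_force: [0.4, 0.6, 5.1]
finger_gap: 31.9
```

```bash
python3 -m handwheel '0 0 0 0 -15 0 20; 0 0 0 0 -25 0 20; 0 0 0 0 -30 0 20; 0 0 0 0 -25 0 20; 0 0 0 12 0 -7 20; 0 0 0 24 0 -13 20; 0 0 0 26 0 -14 20; 0 0 0 24 0 -13 20'; python3 -m handwheel '0 0 0 16 0 -8.6 20; 0 0 0 8 0 -4 20; 0 0 0 0 0 0 20; 0 0 0 0 0 0 20; 0 0 0 0 0 0 20'
python3 - <<'E'
from h import *
r.camera('top');s=r.sense();print(s['tool_pos'],s['joints'].round(2))
E
```

```text
t: 49.72
tool_pos: [502.7, -277.8, 157.4]
tcp_rot: [-0.706, -0.001, 0.003, 0.708]
wrist_force: [0.7, 0.5, 0.3]
finger_gap: 31.8
t: 50.13
tool_pos: [524.1, -290.2, 157.5]
tcp_rot: [-0.706, -0.0, 0.003, 0.708]
wrist_force: [-0.6, -0.3, -0.0]
finger_gap: 32.0
[ 524.28254041 -290.10210244  157.71721798] [-0.29  0.35  0.92  1.69 -0.3   1.25  0.71]
```

```bash
python3 -m handwheel '0 0 0 0.5 25 -0.5 20; 0 0 0 0 28 0 20; 0 0 0 0 20 0 20; 0 0 0 0 10 0 20; 0 0 0 0 3.5 0 20; 0 0 0 0 0 0 20; 0 0 0 0 0 0 20; 0 0 0 0 0 0 20'
python3 - <<'E'
from h import *
s=r.sense();print(s['tool_pos'],s['wrist_force'])
cv2.imwrite('pics/s22.png',r.camera('scene')[200:400,100:340,::-1].repeat(3,0).repeat(3,1))
E
```

```text
t: 50.85
tool_pos: [526.6, -291.4, 72.8]
tcp_rot: [-0.706, -0.002, 0.002, 0.708]
wrist_force: [0.9, -0.3, 0.3]
finger_gap: 32.1
[ 526.63050572 -291.35618191   72.80380275] [ 0.89523953 -0.31716111  0.28692983]
```

View pics/s22.png

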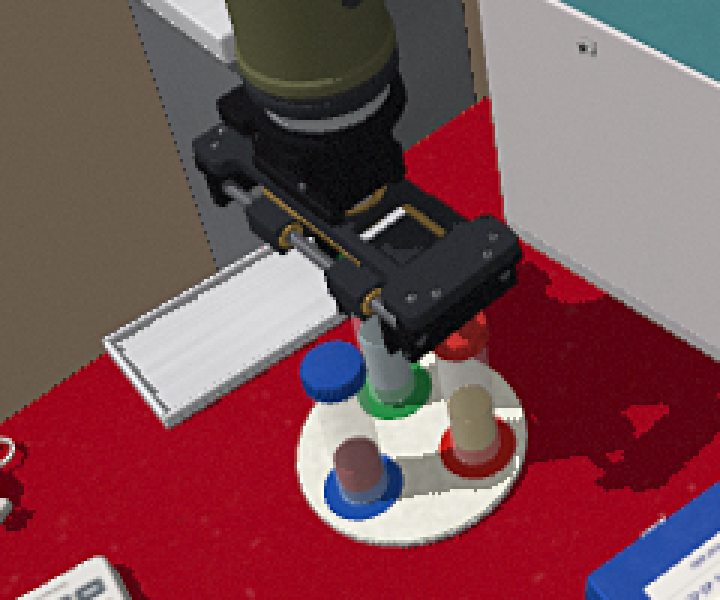

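```bash
python3 -m handwheel '0 0 0 -0.7 2.5 0 20; 0 0 0 0 0 0 20; 0 0 0 0 1.3 0 20;0 0 0 0 0 0 20;0 0 0 0 0 0 20'; python3 -m handwheel '0 0 0 0 0.8 0 20; 0 0 0 0 0 0 20; 0 0 0 0 0 0 20'
```

```text
t: 51.32
tool_pos: [525.2, -291.0, 67.8]
tcp_rot: [-0.706, -0.001, 0.002, 0.708]
wrist_force: [-0.4, 0.4, 2.8]
finger_gap: 32.3
t: 51.57
tool_pos: [525.5, -291.4, 67.7]
tcp_rot: [-0.706, -0.001, 0.002, 0.708]
wrist_force: [-1.1, 0.9, 6.8]
finger_gap: 32.5
```

```bash
python3 -m handwheel '0 0 0 0 -0.6 0 20; 0 0 0 0 0 0 36; 0 0 0 0 0 0 48; 0 0 0 0 0 0 48; 0 0 0 0 0 0 48; 0 0 0 0 0 0 48;0 0 0 0 0 0 48;0 0 0 0 0 0 48'; python3 -m handwheel '0 0 0 0 -20 0 48; 0 0 0 0 -30 0 48; 0 0 0 0 -35 0 48; 0 0 0 0 -35 0 48; 0 0 0 0 -35 0 48; 0 0 0 0 -35 0 48; 0 0 0 0 -20 0 48; 0 0 0 0 0 0 48'; python3 -m handwheel '0 0 0 -30 0 0 48; 0 0 0 -30 0 0 48; 0 0 0 -30 0 0 48; 0 0 0 -20 0 0 48; 0 0 0 0 0 0 48; 0 0 0 0 0 0 48; 0 0 0 0 0 0 48'
python3 - <<'E'
from h import *
s=r.sense();print(s['tool_pos'],s['joints'].round(2))
cv2.imwrite('pics/s23.png',r.camera('scene')[:,:,::-1])
cv2.imwrite('pics/t23.png',r.camera('top')[:,:,::-1])
E
```

```text
t: 52.23
tool_pos: [525.0, -290.8, 67.1]
tcp_rot: [-0.706, -0.001, 0.003, 0.708]
wrist_force: [0.0, 0.2, -0.3]
finger_gap: 47.8
t: 52.9
tool_pos: [527.4, -293.1, 282.5]
tcp_rot: [0.707, 0.003, 0.0, -0.707]
wrist_force: [0.2, 0.0, 0.1]
finger_gap: 47.5
t: 53.48
tool_pos: [416.3, -291.2, 277.3]
tcp_rot: [-0.706, -0.001, 0.003, 0.708]
wrist_force: [0.2, 0.4, 0.6]
finger_gap: 47.8
[ 416.27323294 -291.21229527  277.26635143] [-0.44 -0.05  0.98  1.74  0.04  1.44  0.54]
```

View pics/s23.png

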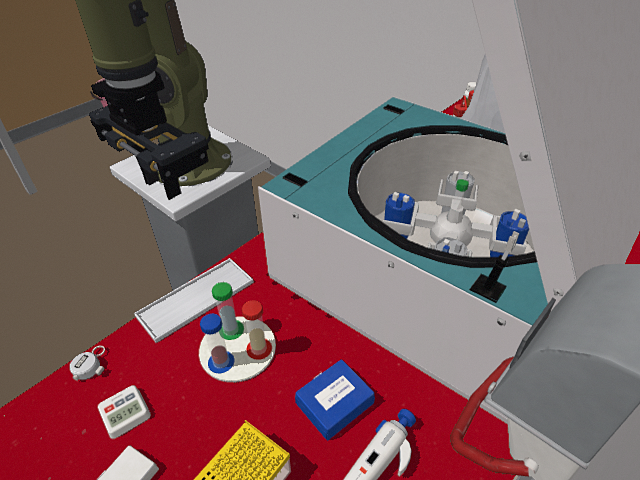

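View pics/t23.png

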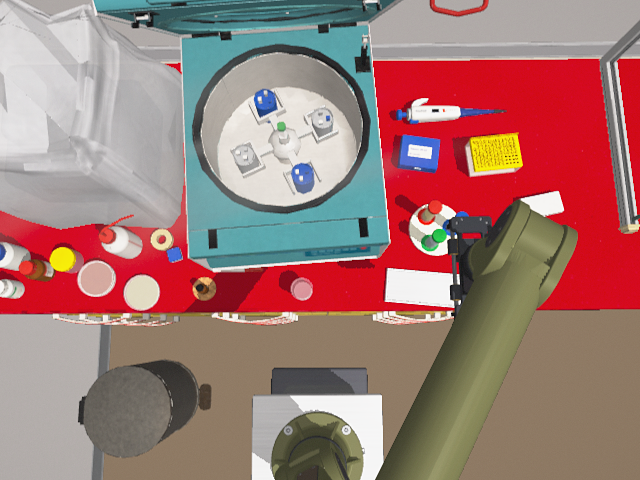

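Run:
```python
from h import *
t=cv2.cvtColor(cv2.imread('pics/s23.png'),cv2.COLOR_BGR2HSV).astype(int);t0=cv2.cvtColor(cv2.imread('pics/scene0.png'),cv2.COLOR_BGR2HSV).astype(int)
for nm,x in (('start',t0),('now',t)):
    H,S,V=x[...,0],x[...,1],x[...,2]
    for k,m in {'blue':(abs(H-110)<12)&(S>150)&(V>60),'green':(abs(H-65)<15)&(S>120)&(V>60),'red':((H<8)|(H>172))&(S>120)&(S<222)&(V>150)}.items():
        m=m.copy(); m[:275]=0;m[340:]=0;m[:,:195]=0;m[:,270:]=0
        for c in comp(m,100): print(nm,k,c[0],c[1],cast('scene',c[1],117)[:2])
a=cv2.imread('pics/t23.png'); b=cv2.imread('pics/top0.png')
cv2.imwrite('pics/z.png',np.vstack([cv2.resize(i[265:315,180:330],None,fx=5,fy=5,interpolation=cv2.INTER_CUBIC) for i in (b,a)]))
d=cv2.absdiff(a,b)[270:305,280:325]; print('beaker diff max',d.max(), (d.max(2)>30).sum())
h=cv2.cvtColor(a,cv2.COLOR_BGR2HSV)[...,2].astype(int); m=h<70; m[:275]=0;m[302:]=0;m[:,:190]=0;m[:,220:]=0
for c in comp(m,5): print('oil cap',c,cast('top',c[1],61))
```

```text
start blue 345 [210.41 323.82] [ 565.9 -348.2]
start green 291 [222.3  291.21] [ 526.2 -291.9]
start red 249 [251.55 307.85] [ 590.3 -282.9]
now blue 346 [210.55 323.58] [ 565.6 -347.8]
now green 291 [221.51 291.3 ] [ 525.3 -293. ]
now green 149 [233.81 332.17] [ 606.1 -333.9]
now red 248 [251.25 307.74] [ 589.7 -283.1]
beaker diff max 16 0
oil cap (np.int32(42), array([199.45, 287.05]), array([196, 284,   8,   7], dtype=int32)) [412.3 282.5  61. ]
```

View pics/z.png

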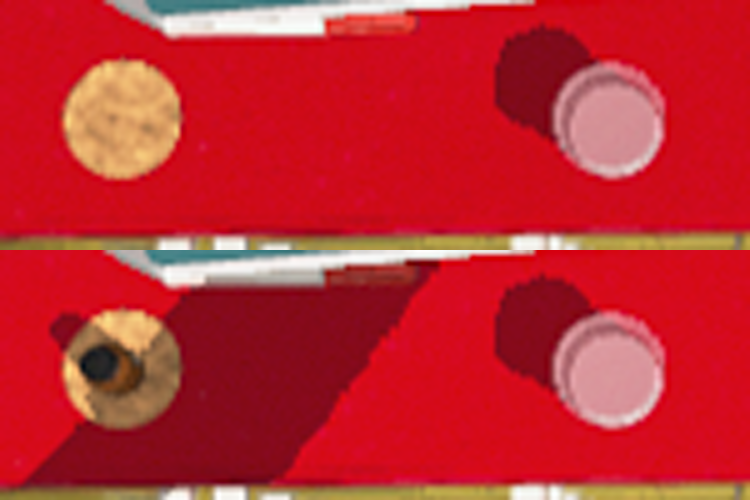

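All checks agree: each tube is within about 2 mm of where it started, the bottle is about 3 mm from the coaster's centre, and the beaker hasn't moved. Handing in.

```bash
python3 -c "
from workcell import r
print(r.sense()['qvel'].round(4)); print(r.sign_off())"
```

```text
[-0.      0.0076  0.0011 -0.0013  0.0072  0.0015 -0.0015]
the job is handed in; nothing more can be done
None
```

The job is done and handed in at about 53.6 s. I moved green, blue and red to the tray, then carried the oil bottle round the front of the centrifuge to the coaster. After that I put red, blue and green back on their own spots.

What the last checks showed:
- **Tubes:** all three stand upright. In the scene view each cap is within about 1.5 mm of its starting position, and each tube was released within about 1 mm of its measured spot centre.
- **Oil bottle:** it stands upright on the cork, about 3 mm from the coaster's centre (limit 18 mm).
- **Beaker:** its pixels in the top view are unchanged.
- **Arm:** it is clear of everything, with nothing in the gripper.

Two readings did not fit the description, with no effect on the outcome:
- **Grip width:** the fingers stopped at about 32 mm on the tubes rather than the 28 mm body, so the pads were probably catching the cap rims.
- **Red cap:** the scene view put it about 4–5 mm from its spot, both at the start and at the end, because the mask loses part of the cap against the red cloth. It agrees with its own start position, and the tool was within 1 mm at release.

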